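Swap the rubbing block kept behind the jars

TASK

The pumice block is kept in the pocket of the wooden caddy, behind the two jars. Stand both jars in the metal side tray, lift the pumice block out into the empty bay of the wooden block tray, and then put the wooden sanding block from the other bay down flat, cork side down, in the caddy pocket in the pumice block's stead. Finally stand each jar back on the caddy ledge just where it stood at the start (each in its own place, not swapped); keep the jars upright throughout and leave the wax tin and the pliers alone.

Things in the scene. Friction and masses are not known exactly. Their poses are not given: they have to be found in the camera images.
- white_jar_mid (a point): Centre of the small white screw-lid jar, half-way up: round, upright, body 56 mm diameter up to 63 mm above its foot, lid about 49 mm diameter, 70 mm tall in all. z axis up. Starts on the caddy ledge, at the left or right place.
- green_jar_mid (a point): Centre of the larger jar (green glass-like body, paper label, red lid), half-way up: round, upright, 61 mm diameter, 85 mm tall, so taller and wider than the white one. z axis up. Starts on the caddy ledge beside the white jar; about 13 mm free between the jars, and about 12 mm between the jars and the pumice block behind them, whose top is lower: grip the jars fore and aft (along the caddy's x) above 40 mm height over the work surface.
- pumice_mid (a point): Centre of the grey pumice rubbing block, half-way up: 46 mm (its x) by 76 mm (its y), 31 mm tall, z axis up. Starts in the caddy pocket, long side parallel to the ledge; only the 46 mm way leaves room for fingers, and only once the jars are gone.
- sander_mid (a point): Centre of the light wooden sanding block, half-way up: cork sole and wooden body 48 mm (its x) by 76 mm (its y), 19 mm tall together, with a grip ridge 26 mm (x) by 60 mm (y) on top, 34 mm tall in all; the ridge is the place to grip. z axis up, cork below. Starts in one bay of the block tray.
- caddy: Fixed wooden caddy, 161 mm (x) by 144 mm (y). Origin on the work surface; x points from its open front to its back wall, y to its left, z up. In front the jar ledge: top 16 mm high, x from -68 to +3 mm, the jars' places at about x = -30, y = +36 and y = -36 mm. Behind it the pocket: floor 6 mm high, x from +3 to +86 mm, y from -55 to +55 mm, with side cheeks and a back wall 34 mm high; the block lies at about x = +35, y = 0 mm.
- side_tray: Fixed low tray of grey sheet steel, one compartment, 124 mm (x) by 196 mm (y), floor 3 mm high, rim 14 mm high, walls 3 mm thick. Origin on the work surface under its centre; z up. Both jars fit side by side at y = +45 and y = -45 mm.
- block_tray: Fixed dark wooden block tray, 114 mm (x) by 222 mm (y), 20 mm high, walls and divider 6 mm thick, floor 6 mm high. Origin on the work surface under its centre; z up. Two bays 102 mm (x) by 102 mm (y), centred at y = +54 mm (holds the sanding block at the start) and y = -54 mm (empty).
- wax_mid (a point): Middle of the flat closed wax tin, 85 x 123 x 33 mm, a bystander: leave alone.
- plier_mid (a point): Middle of the red-handled pliers, 57 x 176 x 14 mm, lying to the right, a bystander: leave alone.
Things that resemble listed ones, but are neither listed nor needed, are in the scene too. What is shaped like the part that bears white_jar_mid but orange is not meant.

How it is judged:
By the outcome, as a careful person would: the job done as asked, in the order asked, and still so for the second after the job is handed in, with the robot touching nothing.
It also fails if it takes over 138 s, if anything falls off the work surface, if the arm or the gripper's body presses on something with over 40 N, if the wrist force passes 120 N, or if a joint passes its speed limit or range.

ROBOT

A 6-joint arm with a two-finger parallel gripper is mounted at the origin on a cart in front of the work surface, level with it; the furniture and walls round the work are solid. World frame = base frame: x ahead of the robot, y to its left, z up, the work surface at z = 0. Lengths are in m, angles in rad, forces in N, time in s.
With the tool pointing down it reaches from about 0.425 to 0.95 m from the base axis. Payload 14.7 kg.
Tool frame: the origin (TCP) lies at the centre of the arm's flange, where the gripper is bolted on; the fingertips stand 173 mm ahead of it and the grasp point (between the pads) lies 155 mm ahead of it (manip.grip_point_offset is the distance from the TCP to the grasp point, in m); z points along the fingers, x is the direction in which the jaws open and shut, and the axes are right-handed (so a half turn about z gives the same grasp; the last joint's range is limited). The gripper opens to 85 mm and grips with 20 to 120 N. Pads are 22 mm wide; open, the fingers measure 114 mm over their backs; the gripper's body (76 mm by 85 mm) begins 54 mm behind the grasp point. The pads swing forward as they close: fully open they stand 13 mm farther back than shut.
Start: joints at [-1.305, 0.48, 1.596, -0, 1.065, -0.047], TCP at [0.2, -0.618, 0.405] pointing down, gripper open.
Joint ranges: [-2.75, 2.75], [-0.82, 2.05], [0.23, 2.67], [-1.56, 4.7], [0.09, 2.69], [-2.92, 2.92]. Speed limits (rad/s): [1.89, 1.89, 2.39, 3.01, 3.01, 3.01].

INTERFACE

Orientations are given as a 3x3 rotation matrix whose columns are the frame's x, y, z axes.
In Python, from cell import manip, eyes, order gives the robot as it stands.
- The arm moves only by the tool servo_tool, never from a script. Its argument "series" is one flat list of numbers, 4 for each row, row after row: the shift along the tool's x, y, z in m, then the turn about the tool's z in rad. In form: [dx, dy, dz, roll, dx, dy, dz, roll, ...]. A call has 1 to 12 rows; each row shifts and turns the commanded pose from where the row before left it, along the tool's axes as they then stand; what a row does not reach is not made up. A row lasts 1/12 s, in which the tool goes at most 41.7 mm and 7.16 degrees, less where a joint would pass 70% of its speed; a pose out of reach is approached as far as the arm can. A call with a gripper value outside its range is refused whole. "fingers" is the opening, from 0 (shut) to 1 (fully open), set as the call begins (left out, the last holds). The fingers move at their own pace and stop on an object; the grip force is fixed at half the most. Time passes only in rows, so rows that do not move let the fingers close. It gives the time, the measured TCP pose, the force and the opening at its end, in the units of the state.
- manip.state(): the state, without advancing time (a new reading comes with each control period).
- eyes.grab_frame(name): name is "side" or "top"; returns a dict with "color" (420x560x3 uint8, red, green, blue), "fovy" (degrees; the focal length in pixels is half the picture's height over the tangent of half this angle, whatever the lens; pixels are square), "cx", "cy" (the principal point, pixels), "R" (3x3) and "t" (3): a world point X has camera coordinates R X + t. Camera axes: x right, y down, z forward; pixel columns grow to the right and rows downward; lengths in m; the calibration is good to about 2 mm. A picture is of the moment at which its call begins. There is no depth.
- order.hand_in(): hands the job in, once; it reports no verdict.
The state is a dict: "time": time; "joints": joint angles; "qvel": joint speeds; "joint_torque": joint torques, N m; "eef_pos": TCP position; "ee_rot": TCP orientation; "ft_force": force on the tool from outside, world axes, zero at the start; "ft_torque": the same for the moment, N m; "gripper_width": opening from 0.0 (shut) to 1.0 (fully open).
Only numpy, scipy, OpenCV 4.12 (cv2) and the standard library are available. Lean on these libraries where they do the work, as an engineer would, in place of code of your own. Each camera call takes 0.05 s, during which the arm holds its last target.

## Working session

There is one attempt and no reset: what is moved stays moved. The work goes in short steps, Python scripts to look and compute and a tool call to move; the robot and the scene stay as the last step left them, time stands still between calls to the robot, and variables do not carry over. Pictures are saved under pics/ and viewed, and the job is handed in when it is done.

Besides the shell and the picture viewer there is one more tool, called after ">>>" as a command line: name --argument value ..., lists and objects as JSON in quotes. servo_tool: Moves the arm, as the interface text tells. Its arguments: {"type":"object","properties":{"series":{"type":"array","items":{"type":"number"}},"fingers":{"type":"number"}},"required":["series"]}

```bash
mkdir -p pics; ls
python3 - <<'E'
from cell import manip, eyes, order
import cv2
s=manip.state();print(s, manip.grip_point_offset)
for n in("side","top"):
    f=eyes.grab_frame(n);cv2.imwrite(f"pics/{n}0.png",f["color"][:,:,::-1]);print(n,f["fovy"],f["cx"],f["cy"],f["R"],f["t"])
    import pickle;pickle.dump(f,open(f"{n}0.pkl","wb"))
E
```

```text
pics
{'time': 0.0, 'joints': array([-1.30462806e+00,  4.80777049e-01,  1.59690003e+00,  4.36903035e-06,
        1.06511317e+00, -4.65964157e-02]), 'qvel': array([ 0.00041423, -0.00028885, -0.0010937 , -0.00044726,  0.00165949,
        0.00035912]), 'joint_torque': array([ 3.52675648e-03, -9.50648761e+01, -4.30184448e+01,  2.01448661e-04,
        1.24421678e-02, -2.70852473e-05]), 'eef_pos': array([ 0.19996301, -0.6182438 ,  0.40409808]), 'ee_rot': array([[ 3.07688164e-01, -9.51487203e-01, -3.11323158e-04],
       [-9.51486502e-01, -3.07688316e-01,  1.15642626e-03],
       [-1.19611528e-03, -5.95988897e-05, -9.99999283e-01]]), 'ft_force': array([ 0.09063955, -0.70542693,  0.73257272]), 'ft_torque': array([ 0.03151277,  0.00968505, -0.0325118 ]), 'gripper_width': 0.9964071393785122} 0.1547
side 42.097185781041375 282.27966827054286 220.00151018992466 [[-0.83504425 -0.5500082  -0.01385911]
 [-0.32423819  0.51230976 -0.79524104]
 [ 0.44448925 -0.65956781 -0.60613498]] [0.45695854 0.2392465  1.11165677]
top 42.821296470234394 278.2051669284439 212.33542302009877 [[ 0.01789097 -0.99970422  0.01647375]
 [-0.99202164 -0.01980511 -0.12450233]
 [ 0.12479177 -0.01411485 -0.99208255]] [-0.01917456  0.55972376  1.40546715]
```

Run:
```python
import cv2
for n in("side","top"):
    i=cv2.imread(f"pics/{n}0.png");cv2.imwrite(f"pics/{n}0b.png",cv2.resize(i,(800,600),interpolation=cv2.INTER_CUBIC))
```

```text
(no output)
```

View pics/side0b.png

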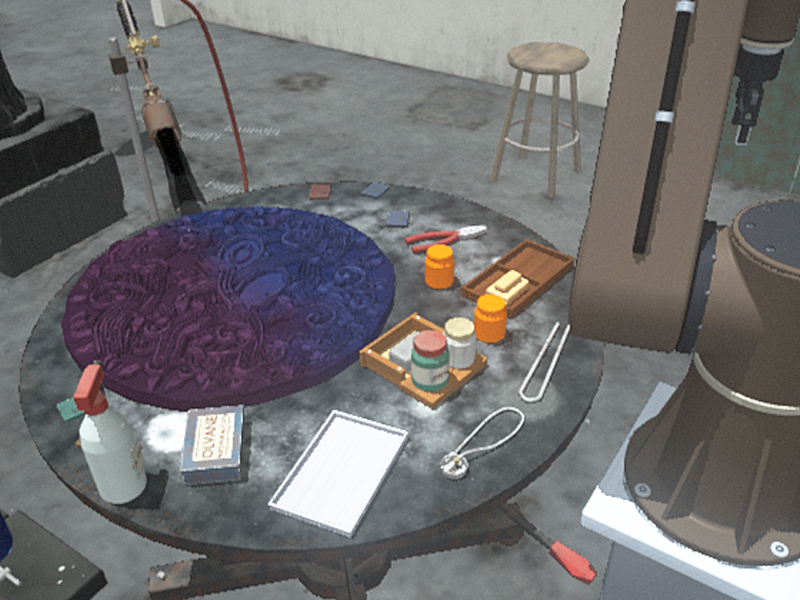

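View pics/top0b.png

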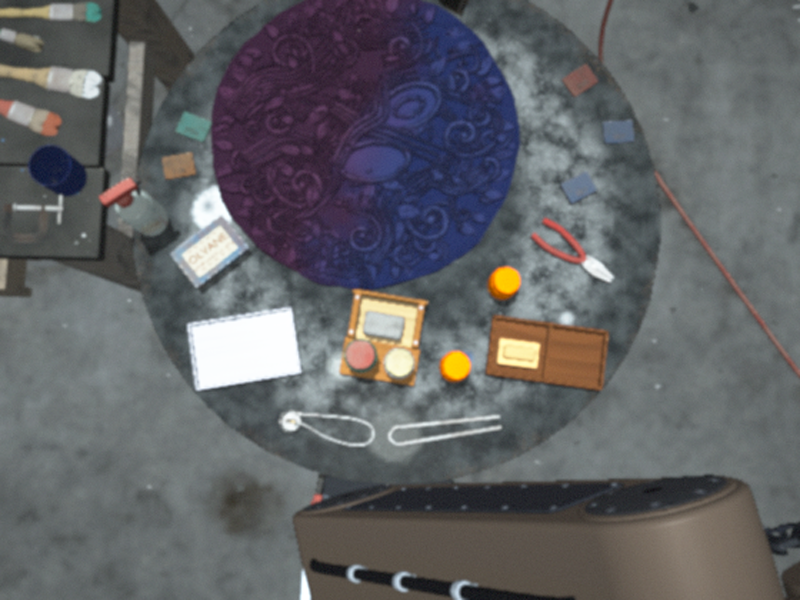

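```bash
cat > h.py <<'E'
import cv2,numpy as np,pickle
def K(f):
    fl=210/np.tan(np.radians(f["fovy"])/2);return fl
def proj(f,X):
    c=np.asarray(X)@f["R"].T+f["t"];return np.stack([K(f)*c[...,0]/c[...,2]+f["cx"],K(f)*c[...,1]/c[...,2]+f["cy"]],-1)
def back(f,uv,z):
    d=np.array([(uv[0]-f["cx"])/K(f),(uv[1]-f["cy"])/K(f),1]);d=f["R"].T@d;o=-f["R"].T@f["t"]
    return o+d*(z-o[2])/d[2]
def crop(f,x0,y0,w,h,s,name):
    i=f["color"][y0:y0+h,x0:x0+w,::-1];i=cv2.resize(i,(w*s,h*s),interpolation=cv2.INTER_CUBIC)
    for k in range(0,w,10):
        cv2.line(i,(k*s,0),(k*s,6 if k%50 else 14),(0,255,0),1)
        if k%20==0: cv2.putText(i,str(x0+k),(k*s,24),0,.35,(0,255,0),1)
    for k in range(0,h,10):
        cv2.line(i,(0,k*s),(6,k*s),(0,255,0),1)
        if k%20==0:cv2.putText(i,str(y0+k),(8,k*s+4),0,.35,(0,255,0),1)
    cv2.imwrite("pics/"+name,i)
E
python3 - <<'E'
from h import *
f=pickle.load(open("top0.pkl","rb"))
crop(f,225,195,90,80,8,"tc.png");crop(f,330,205,110,75,7,"tb.png");crop(f,120,205,100,75,8,"tt.png")
E
```

```text
(no output)
```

View pics/tc.png

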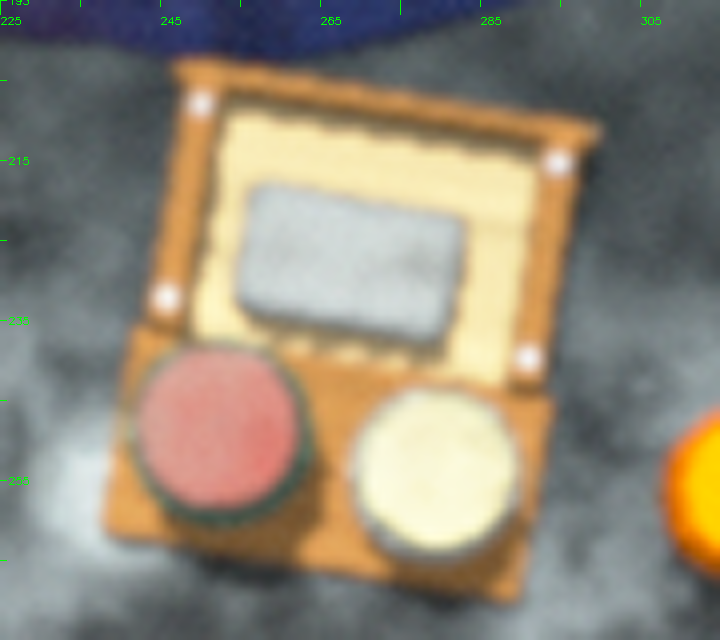

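View pics/tb.png

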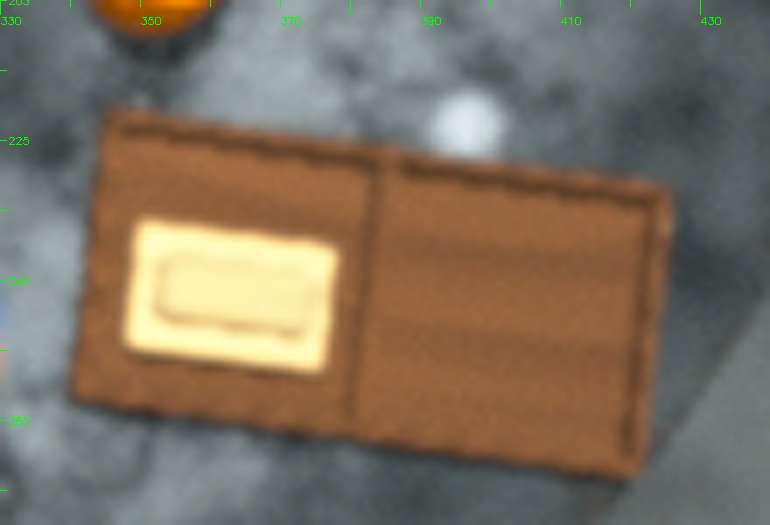

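View pics/tt.png

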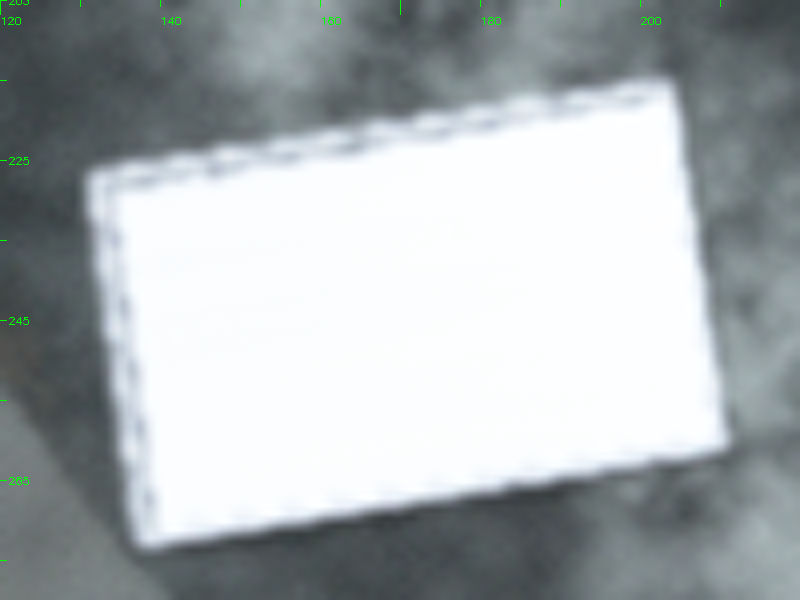

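```bash
cat > m.py <<'E'
from h import *
f=pickle.load(open("top0.pkl","rb"))
print("cam",-f["R"].T@f["t"])
def px(x0,y0,s,p): return [x0+(p[0]+.5)/s-.5,y0+(p[1]+.5)/s-.5]
def fit(obj,img):
    a=np.array(obj);b=np.array(img)[:,:2];ac=a.mean(0);bc=b.mean(0)
    A=a-ac;B=b-bc;th=np.arctan2((A[:,0]*B[:,1]-A[:,1]*B[:,0]).sum(),(A*B).sum())
    R=np.array([[np.cos(th),-np.sin(th)],[np.sin(th),np.cos(th)]]);t=bc-R@ac
    print(" pose",t.round(4),"th",round(th,4),"res mm",((A@R.T-B)*1e3).round(1).tolist());return t,th
C=(225,195,8)
if __name__=="__main__":
    print("caddy ledge");fit([[.003,.072],[-.068,.072],[-.068,-.072],[.003,-.072]],[back(f,px(*C,p),.016) for p in[(133,328),(105,530),(517,600),(552,400)]])
    for n,p,z in(("green",(217,427),.101),("white",(436,472),.086)):print(n,back(f,px(*C,p),z))
    print("pumice");fit([[.023,.038],[.023,-.038],[-.023,-.038],[-.023,.038]],[back(f,px(*C,p),.037) for p in[(255,185),(463,215),(440,335),(240,305)]])
    B=(330,205,7)
    print("btray");fit([[.057,.111],[.057,-.111],[-.057,-.111],[-.057,.111]],[back(f,px(*B,p),.02) for p in[(105,112),(670,187),(637,477),(72,400)]])
    print("sander");fit([[.024,.038],[.024,-.038],[-.024,-.038],[-.024,.038]],[back(f,px(*B,p),.025) for p in[(137,220),(338,247),(325,373),(127,348)]])
    T=(120,205,8)
    print("stray");fit([[.062,.098],[.062,-.098],[-.062,-.098],[-.062,.098]],[back(f,px(*T,p),.014) for p in[(88,175),(670,80),(728,445),(135,547)]])
E
python3 m.py
python3 - <<'E'
from h import *
f=pickle.load(open("side0.pkl","rb"));
crop(f,245,210,105,80,7,"sc.png");crop(f,285,160,125,80,6,"sb.png")
E
```

```text
cam [0.3802104  0.01175446 1.46434223]
caddy ledge
 pose [0.4844 0.019 ] th -0.1473 res mm [[0.9, -0.5], [-1.0, 2.3], [-1.3, -1.1], [1.4, -0.7]]
green [0.45913757 0.05814562 0.101     ]
white [ 0.44688963 -0.01196891  0.086     ]
pumice
 pose [0.5195 0.0174] th -0.1295 res mm [[3.1, 2.5], [2.1, -2.9], [-3.1, -4.0], [-2.1, 4.4]]
btray
 pose [ 0.4745 -0.2928] th -0.1159 res mm [[1.0, 0.4], [0.3, -0.1], [-0.7, -1.5], [-0.6, 1.2]]
sander
 pose [ 0.4717 -0.238 ] th -0.1054 res mm [[-1.1, -1.3], [-0.1, 0.8], [0.7, 0.6], [0.5, -0.1]]
stray
 pose [0.4723 0.2811] th 0.1855 res mm [[-1.0, -1.5], [-1.2, 1.3], [0.3, 2.3], [1.9, -2.1]]
```

View pics/sc.png

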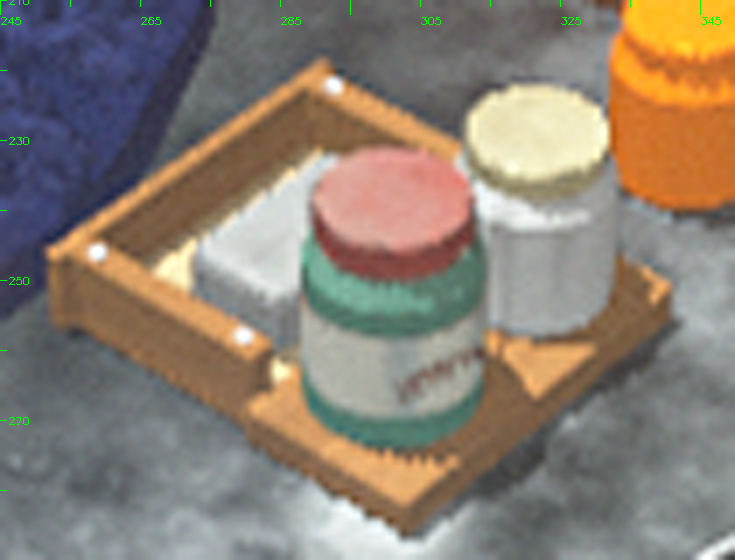

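View pics/sb.png

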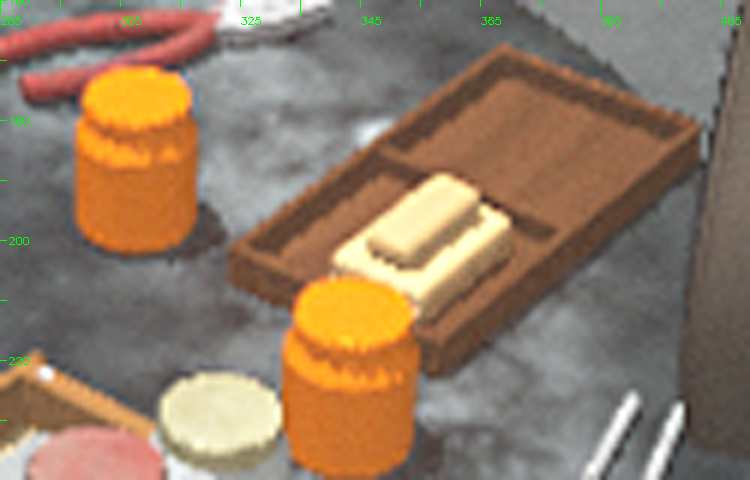

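```bash
cat > ov.py <<'E'
from h import *
def T(pose,p):
    x,y,th=pose;p=np.array(p,float);c,s=np.cos(th),np.sin(th)
    return np.stack([x+c*p[:,0]-s*p[:,1],y+s*p[:,0]+c*p[:,1],p[:,2]],-1)
def rect(x0,x1,y0,y1,z):return [[x0,y0,z],[x0,y1,z],[x1,y1,z],[x1,y0,z]]
def circ(x,y,r,z):a=np.linspace(0,2*np.pi,40);return np.stack([x+r*np.cos(a),y+r*np.sin(a),0*a+z],-1)
def draw(f,polys,box,s,name):
    x0,y0,w,h=box
    i=cv2.resize(f["color"][y0:y0+h,x0:x0+w,::-1],(w*s,h*s),interpolation=cv2.INTER_CUBIC)
    for p,c in polys:
        q=((proj(f,np.array(p))-[x0,y0]+.5)*s-.5)
        cv2.polylines(i,[np.round(q*8).astype(int)],True,c,1,cv2.LINE_AA,3)
    cv2.imwrite("pics/"+name,i)
def scene(cad=None,gr=None,wh=None,pu=None,bt=None,sa=None,st=None):
    P=[]
    if cad: P+=[(T(cad,rect(-.068,.003,-.072,.072,.016)),(255,0,255)),(T(cad,rect(.003,.086,-.055,.055,.034)),(255,0,255)),(T(cad,rect(-.068,.093,-.072,.072,0)),(255,255,0))]
    if gr: P+=[(circ(*gr[:2],.0305,.016),(0,0,255)),(circ(*gr[:2],.0275,.101),(0,0,255))]
    if wh: P+=[(circ(*wh[:2],.028,.016),(0,255,0)),(circ(*wh[:2],.0245,.086),(0,255,0))]
    if pu: P+=[(T(pu,rect(-.023,.023,-.038,.038,z)),(255,0,0)) for z in(pu_z,pu_z+.031)]
    if bt: P+=[(T(bt,rect(-.057,.057,-.111,.111,.02)),(255,0,255)),(T(bt,rect(-.057,.057,-.111,.111,.0)),(255,255,0))]
    if sa: P+=[(T(sa,rect(-.024,.024,-.038,.038,sa_z+.019)),(255,0,0)),(T(sa,rect(-.013,.013,-.03,.03,sa_z+.034)),(0,0,255))]
    if st: P+=[(T(st,rect(-.062,.062,-.098,.098,.014)),(255,0,255)),(T(st,rect(-.062,.062,-.098,.098,.0)),(255,255,0))]
    return P
pu_z=.006;sa_z=.006
E
cat > o1.py <<'E'
import ov;from ov import *
P=scene((.4844,.019,-.145),(.4591,.0581),(.4469,-.012),(.5195,.0174,-.1295),(.4745,-.2928,-.116),(.4717,-.238,-.1054),(.4723,.2811,.1855))
s=pickle.load(open("side0.pkl","rb"));t=pickle.load(open("top0.pkl","rb"))
draw(s,P,(245,210,105,80),7,"osc.png");draw(s,P,(285,160,125,80),6,"osb.png")
draw(t,P,(225,195,90,80),7,"otc.png");draw(s,P,(180,275,115,105),6,"oss.png")
E
python3 o1.py
```

```text
(no output)
```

View pics/osc.png

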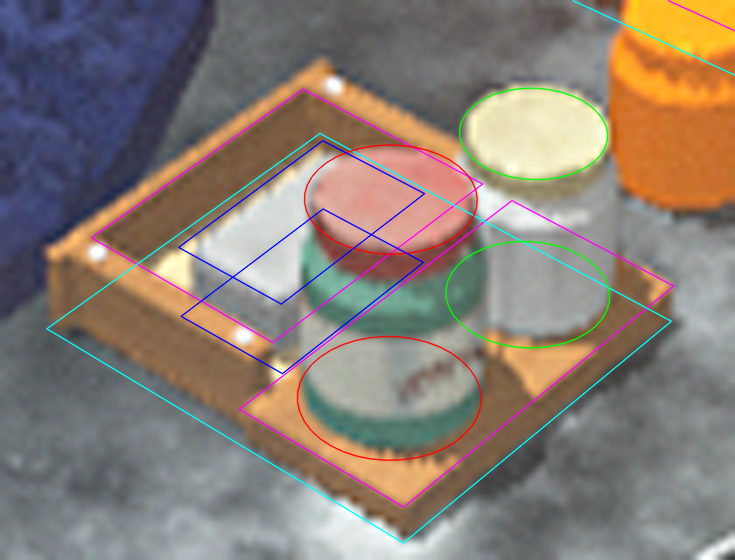

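View pics/osb.png

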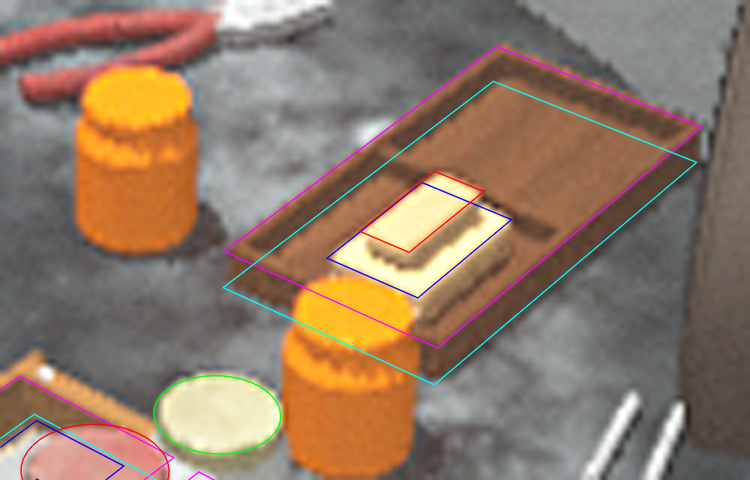

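View pics/otc.png

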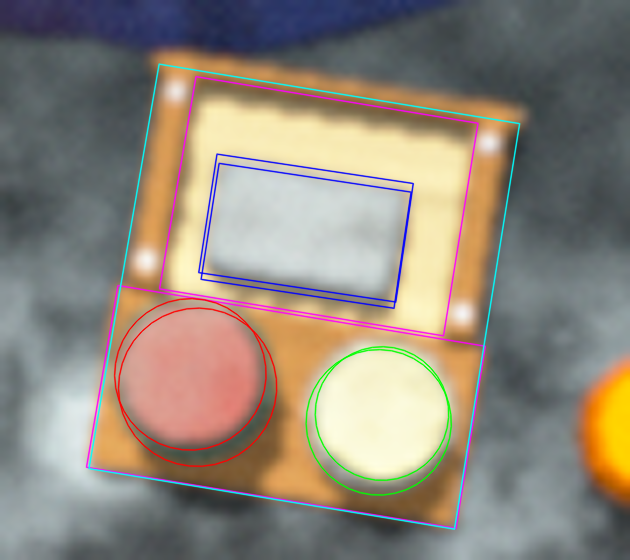

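View pics/oss.png

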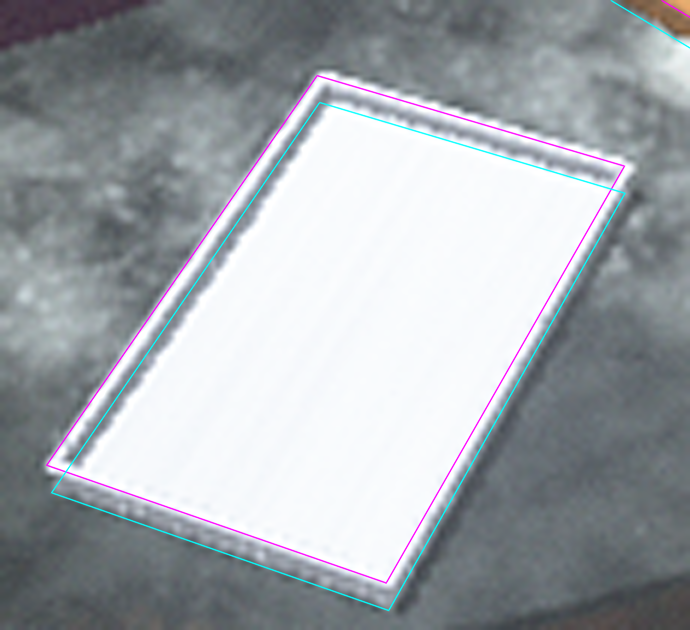

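```bash
cat > fit2.py <<'E'
from ov import *
from scipy.optimize import least_squares
s=pickle.load(open("side0.pkl","rb"));t=pickle.load(open("top0.pkl","rb"))
def g(x0,y0,k,pts):return [[x0+(a+.5)/k-.5,y0+(b+.5)/k-.5] for a,b in pts]
O={}
O["caddy"]=[(t,[[.003,.072,.016],[-.068,-.072,.016],[.003,-.072,.016],[.093,.072,.034],[.093,-.072,.034]],g(225,195,8,[(133,328),(517,592),(552,400),(178,62),(600,122)])),
 (s,[[-.068,.072,.016],[-.068,.072,0],[-.068,-.072,.016],[.003,.072,.016],[.093,.072,.034],[.093,-.072,.034]],g(245,210,7,[(403,508),(405,535),(672,287),(245,405),(48,250),(322,60)]))]
O["green"]=[(t,[[0,0,.101]],g(225,195,8,[(217,427)])),(s,[[0,0,.101]],g(245,210,7,[(393,200)])),(s,[[0,0,.016+.006]],g(245,210,7,[(392,385)]))]
O["white"]=[(t,[[0,0,.086]],g(225,195,8,[(436,472)])),(s,[[0,0,.086]],g(245,210,7,[(538,130)]))]
O["pumice"]=[(t,[[.021,.036,.037],[.021,-.036,.037],[-.021,-.036,.037],[-.021,.036,.037]],g(225,195,8,[(255,185),(463,215),(440,335),(240,305)])),
 (s,[[.021,.036,.037],[-.021,.036,.037]],g(245,210,7,[(200,248),(278,295)]))]
O["btray"]=[(t,[[.057,.111,.02],[.057,-.111,.02],[-.057,-.111,.02],[-.057,.111,.02]],g(330,205,7,[(105,112),(670,187),(637,477),(72,400)])),
 (s,[[.057,.111,.02],[.057,-.111,.02],[-.057,-.111,.02]],g(285,160,6,[(230,248),(506,47),(700,127)]))]
O["sander"]=[(t,[[.024,.038,.025],[.024,-.038,.025],[-.024,-.038,.025],[-.024,.038,.025]],g(330,205,7,[(137,220),(338,247),(325,373),(127,348)])),
 (s,[[.024,.038,.025],[-.024,-.038,.025]],g(285,160,6,[(334,260),(512,217)]))]
O["stray"]=[(t,[[.062,.098,.014],[.062,-.098,.014],[-.062,-.098,.014],[-.062,.098,.014]],g(120,205,8,[(88,175),(670,80),(728,445),(135,547)])),
 (s,[[.062,.098,.014],[.062,-.098,.014],[-.062,-.098,.014],[-.062,.098,.014]],g(180,275,6,[(45,465),(318,73),(630,166),(388,588)]))]
names=list(O)
x0=np.array([[.487,.019,-.147],[.459,.058,0],[.447,-.012,0],[.5195,.0174,-.13],[.4745,-.2928,-.116],[.4717,-.238,-.105],[.472,.281,.185]]).ravel()
def res(p,sep=False):
    r={}
    for i,n in enumerate(names):
        q=p[3*i:3*i+3];r[n]=[proj(f,T(q,o))+(p[-2:] if f is s else 0)-np.array(im) for f,o,im in O[n]]
    if sep:return r
    return np.concatenate([a.ravel() for n in names for a in r[n]]+[[p[3]*0,1e-3*p[5],1e-3*p[8]],.1*p[-2:]])
S=least_squares(res,np.r_[x0,0,0],loss="soft_l1",f_scale=.7)
p=S.x
for i,n in enumerate(names):print(n,p[3*i:3*i+3].round(4))
print("side shift px",p[-2:]);r=res(p,True)
for n in names:print(n,[a.round(1).tolist() for a in r[n]])
c=p[:3];
for i in(1,2,3):
    d=p[3*i:3*i+2]-c[:2];print(names[i],"in caddy",np.cos(c[2])*d[0]+np.sin(c[2])*d[1],-np.sin(c[2])*d[0]+np.cos(c[2])*d[1])
E
python3 fit2.py
```

```text
caddy [ 0.4849  0.0192 -0.1468]
green [ 0.4591  0.0589 -0.    ]
white [ 0.447  -0.0123  0.    ]
pumice [ 0.5195  0.0173 -0.1334]
btray [ 0.4744 -0.293  -0.1178]
sander [ 0.4716 -0.238  -0.0946]
stray [0.4724 0.2818 0.1833]
side shift px [ 0.6539837  -0.08986644]
caddy [[[0.1, -0.5], [0.3, 1.3], [0.2, -0.7], [-0.1, -0.7], [-0.2, 0.6]], [[0.4, -0.3], [0.0, 1.0], [0.6, -0.3], [-0.5, 0.4], [-0.5, 0.2], [0.1, -0.2]]]
green [[[-0.3, 0.0]], [[0.1, -0.2]], [[0.0, -0.2]]]
white [[[0.1, -0.0]], [[-0.0, 0.2]]]
pumice [[[-0.2, -0.4], [0.3, -0.0], [0.8, 0.4], [-0.8, 0.1]], [[-1.3, -0.4], [0.9, 0.3]]]
btray [[[-0.1, -0.4], [0.1, 0.0], [0.6, 0.4], [-0.4, 0.2]], [[-0.3, 0.3], [-0.8, -0.2], [1.0, -0.2]]]
sander [[[0.4, 0.6], [-0.4, -0.1], [-0.1, -0.4], [0.1, 0.0]], [[-0.5, -0.4], [0.4, 0.2]]]
stray [[[0.3, 0.3], [-0.7, 0.4], [-1.2, -0.1], [0.5, -0.8]], [[0.5, -0.0], [0.3, 0.4], [-0.5, 0.1], [-0.1, -0.8]]]
green in caddy -0.03133819947059421 0.03545835497718498
white in caddy -0.032878829246863604 -0.0367394051783738
pumice in caddy 0.03449589235595234 0.003221381744066906
```

```bash
cat > plan.py <<'E'
# usage: plan.py step x,y,gz,yaw [x,y,gz,yaw ...]  (grasp-point world target; yaw of tool x, world)
import sys,numpy as np
from cell import manip
def st():
    s=manip.state();return s
def run():
    s=st();R=s["ee_rot"];p=s["eef_pos"].copy();off=manip.grip_point_offset
    yaw=np.arctan2(R[1,0],R[0,0]);p=p-[0,0,off]
    print("now gp",p.round(4),"yaw",round(yaw,4),"t",round(s["time"],2),"F",s["ft_force"].round(1),"w",round(s["gripper_width"],3),"j",s["joints"].round(2))
    step=float(sys.argv[1]);rows=[]
    cp=p.copy();cy=yaw
    for a in sys.argv[2:]:
        t=np.array([float(v) for v in a.split(",")]);d=np.linalg.norm(t[:3]-cp)
        dy=(t[3]-cy+np.pi/2)%np.pi-np.pi/2
        n=max(int(np.ceil(d/step)),int(np.ceil(abs(dy)/.12)),1)
        # smooth ramp weights
        w=np.ones(n)
        if n>4: w[0]=w[-1]=.5
        w/=w.sum()
        p0=cp.copy();y0=cy;acc=0
        for k in range(n):
            acc+=w[k];tp=p0+(t[:3]-p0)*acc;ty=y0+dy*acc
            D=tp-cp;c,sn=np.cos(cy),np.sin(cy)
            # tool axes: x=(c,s,0), y=z×x with z=-k -> (s,-c,0), z down
            m=np.round([D@[c,sn,0],D@[sn,-c,0],-D[2],-(ty-cy)],3)
            rows.append(m);cp=cp+m[0]*np.array([c,sn,0])+m[1]*np.array([sn,-c,0])-np.array([0,0,m[2]]);cy-=m[3]
    for i in range(0,len(rows),12):
        print("["+", ".join(f"{v:g}" for r in rows[i:i+12] for v in r+0.0)+"]",len(rows[i:i+12]))
run()
E
python3 plan.py .035 .45,-.33,.2,-.8 .459,.059,.16,-.147
```

```text
now gp [ 0.2    -0.6183  0.2494] yaw -1.258 t 0.1 F [ 0.  -0.2  0.4] w 0.997 j [-1.3   0.48  1.6   0.    1.07 -0.05]
[-0.01, -0.016, 0.002, -0.023, -0.019, -0.033, 0.005, -0.046, -0.017, -0.034, 0.005, -0.046, -0.016, -0.035, 0.005, -0.045, -0.014, -0.035, 0.005, -0.046, -0.013, -0.036, 0.005, -0.046, -0.011, -0.037, 0.005, -0.046, -0.009, -0.037, 0.005, -0.046, -0.008, -0.037, 0.005, -0.045, -0.006, -0.038, 0.005, -0.046, -0.002, -0.019, 0.002, -0.023, -0.012, -0.013, 0.002, -0.03] 12
[-0.024, -0.026, 0.004, -0.059, -0.023, -0.027, 0.003, -0.059, -0.021, -0.029, 0.004, -0.06, -0.019, -0.029, 0.004, -0.059, -0.017, -0.031, 0.003, -0.06, -0.015, -0.032, 0.004, -0.059, -0.014, -0.033, 0.004, -0.059, -0.011, -0.033, 0.003, -0.06, -0.01, -0.034, 0.004, -0.059, -0.007, -0.035, 0.004, -0.059, -0.003, -0.017, 0.001, -0.03] 11
```

>>> servo_tool --series '[-0.01,-0.016,0.002,-0.023,-0.019,-0.033,0.005,-0.046,-0.017,-0.034,0.005,-0.046,-0.016,-0.035,0.005,-0.045,-0.014,-0.035,0.005,-0.046,-0.013,-0.036,0.005,-0.046,-0.011,-0.037,0.005,-0.046,-0.009,-0.037,0.005,-0.046,-0.008,-0.037,0.005,-0.045,-0.006,-0.038,0.005,-0.046,-0.002,-0.019,0.002,-0.023,-0.012,-0.013,0.002,-0.03]' --fingers 1

```text
time: 1.1
eef_pos: [0.4529, -0.311, 0.3533]
ee_rot: [[0.72, -0.694, 0.001], [-0.694, -0.72, -0.0], [0.001, -0.0, -1.0]]
ft_force: [-0.4, -0.2, 0.3]
gripper_width: 0.999
```

>>> servo_tool --series '[-0.024,-0.026,0.004,-0.059,-0.023,-0.027,0.003,-0.059,-0.021,-0.029,0.004,-0.06,-0.019,-0.029,0.004,-0.059,-0.017,-0.031,0.003,-0.06,-0.015,-0.032,0.004,-0.059,-0.014,-0.033,0.004,-0.059,-0.011,-0.033,0.003,-0.06,-0.01,-0.034,0.004,-0.059,-0.007,-0.035,0.004,-0.059,-0.003,-0.017,0.001,-0.03]'

```text
time: 2.02
eef_pos: [0.4583, 0.0616, 0.3152]
ee_rot: [[0.99, -0.142, -0.001], [-0.142, -0.99, 0.0], [-0.001, -0.0, -1.0]]
ft_force: [-0.3, -0.1, 0.7]
gripper_width: 0.997
```

```bash
python3 plan.py .035 .459,.059,.16,-.147
cat > snap.py <<'E'
import sys
from h import *
from cell import eyes
n=sys.argv[1];f=eyes.grab_frame(n);pickle.dump(f,open(sys.argv[2]+".pkl","wb"))
b=[int(v) for v in sys.argv[3].split(",")];crop(f,*b,sys.argv[2]+".png")
E
python3 snap.py side s1 200,140,150,150,5;python3 snap.py top t1 200,170,130,110,6
```

```text
now gp [0.4583 0.0616 0.1605] yaw -0.1423 t 2.02 F [-0.3 -0.1  0.7] w 0.997 j [0.07 0.35 2.1  0.   0.69 0.21]
[0.001, 0.002, 0, 0.005] 1
```

View pics/s1.png

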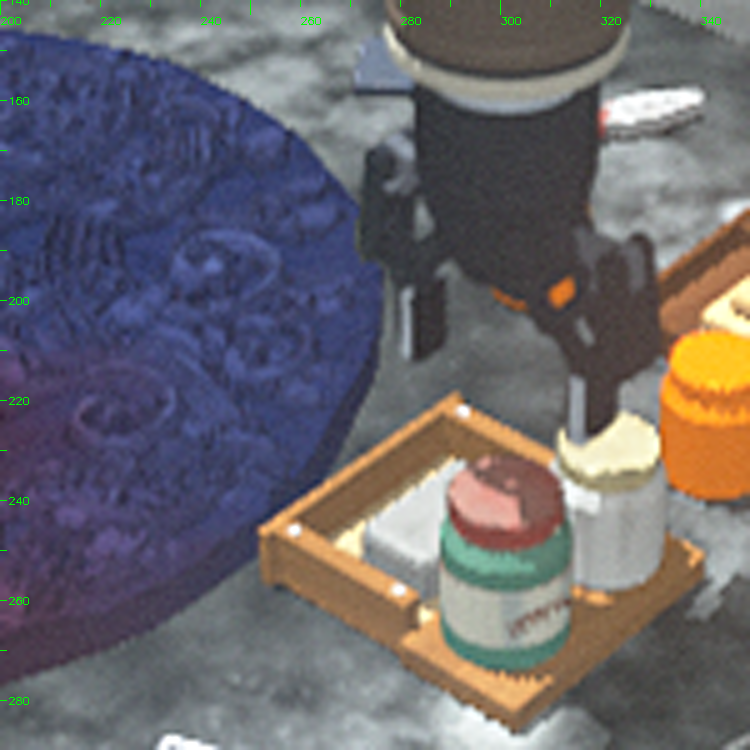

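View pics/t1.png

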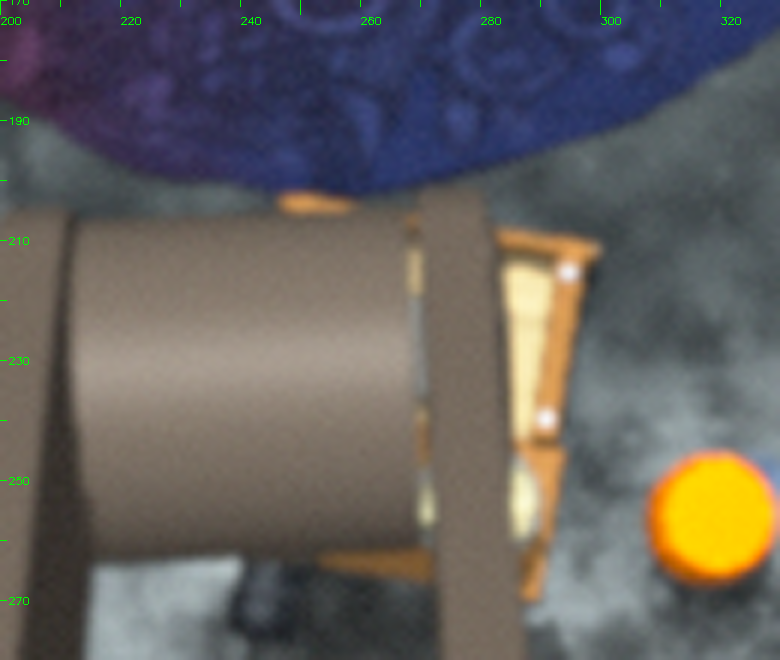

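Run:
```python
from h import *
f=pickle.load(open("s1.pkl","rb"))
c,s=np.cos(-.145),np.sin(-.145)
for z in(.1425,.1555):
  for d in(.0425,-.0425,.057,-.057):
    for w in(-.011,.011):print(z,d,w,proj(f,np.array([.4585+c*d-s*w,.060+s*d+c*w,z])).round(1))
```

```text
0.1425 0.0425 -0.011 [288.9 213.8]
0.1425 0.0425 0.011 [282.3 218.3]
0.1425 -0.0425 -0.011 [318.6 229.2]
0.1425 -0.0425 0.011 [312.2 234. ]
0.1425 0.057 -0.011 [284.  211.3]
0.1425 0.057 0.011 [277.4 215.8]
0.1425 -0.057 -0.011 [323.9 231.9]
0.1425 -0.057 0.011 [317.5 236.8]
0.1555 0.0425 -0.011 [288.8 209.1]
0.1555 0.0425 0.011 [282.2 213.6]
0.1555 -0.0425 -0.011 [318.8 224.4]
0.1555 -0.0425 0.011 [312.3 229.2]
0.1555 0.057 -0.011 [283.9 206.6]
0.1555 0.057 0.011 [277.3 211. ]
0.1555 -0.057 -0.011 [324.1 227.1]
0.1555 -0.057 0.011 [317.6 232. ]
```

Run:
```python
from h import *
f=pickle.load(open("s1.pkl","rb"));crop(f,260,160,80,75,9,"s1b.png")
```

```text
(no output)
```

View pics/s1b.png

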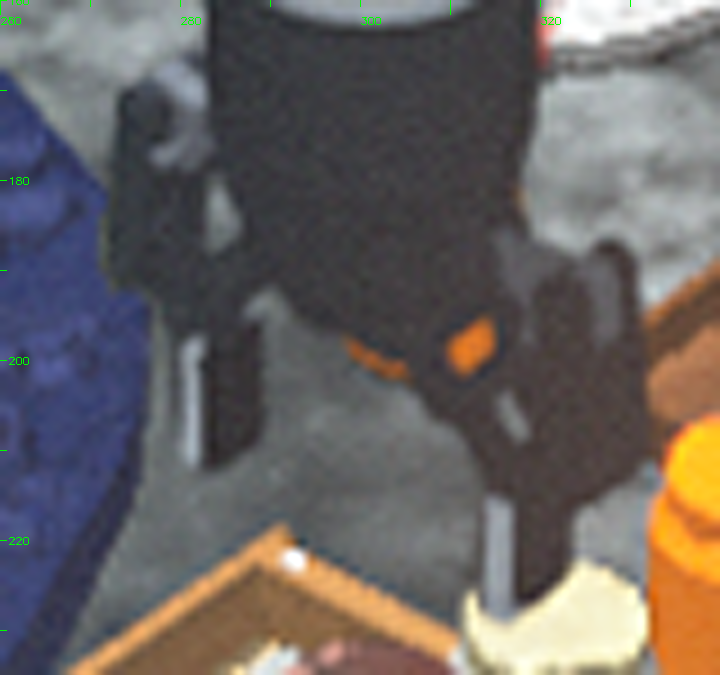

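```bash
python3 plan.py .02 .459,.0585,.06,-.147
```

```text
now gp [0.4585 0.061  0.1606] yaw -0.1424 t 2.12 F [-0.5  0.7  0.4] w 1.001 j [0.07 0.35 2.1  0.   0.69 0.21]
[0, 0, 0.01, 0, 0, 0.001, 0.02, 0.001, 0, 0, 0.02, 0.001, 0.001, 0.001, 0.02, 0.001, 0, 0, 0.021, 0.001, 0, 0, 0.01, 0.001] 6
```

>>> servo_tool --series '[0,0.001,0.01,0.002,0,0.001,0.02,0.002,0,0,0.02,0.001,0.001,0,0.02,0,0,0,0.021,0,0,0,0.01,0,0,0,0,0,0,0,0,0]'

```text
time: 2.78
eef_pos: [0.4594, 0.0561, 0.2147]
ee_rot: [[0.988, -0.152, -0.001], [-0.152, -0.988, -0.0], [-0.001, 0.0, -1.0]]
ft_force: [0.1, 0.6, 0.4]
gripper_width: 0.999
```

```bash
python3 plan.py .02 .459,.0585,.06,-.147;python3 snap.py side s2 250,170,100,115,6
```

```text
now gp [0.4594 0.0561 0.06  ] yaw -0.1526 t 2.78 F [0.1 0.6 0.4] w 0.999 j [ 0.06  0.54  2.17 -0.    0.43  0.21]
[-0.001, -0.002, 0, -0.006] 1
```

View pics/s2.png

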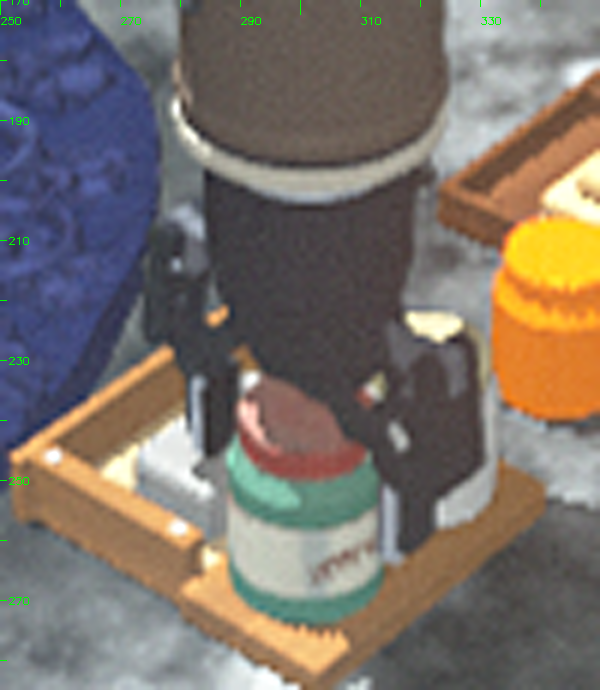

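>>> servo_tool --series '[0,-0.002,0,-0.005,0,0,0,0]'

```text
time: 3.0
eef_pos: [0.4602, 0.0586, 0.2157]
ee_rot: [[0.989, -0.146, 0.002], [-0.146, -0.989, 0.0], [0.002, -0.0, -1.0]]
ft_force: [0.5, -0.8, -0.0]
gripper_width: 0.999
```

>>> servo_tool --series '[0,0,0,0,0,0,0,0,0,0,0,0,0,0,0,0,0,0,0,0,0,0,0,0]' --fingers 0

```text
time: 3.5
eef_pos: [0.4597, 0.0585, 0.2155]
ee_rot: [[0.989, -0.146, 0.001], [-0.146, -0.989, 0.0], [0.001, -0.0, -1.0]]
ft_force: [-4.2, 0.7, 21.2]
gripper_width: 0.683
```

```bash
python3 plan.py .02 .459,.0585,.06,-.147;python3 snap.py side s3 250,170,100,115,6
```

```text
now gp [0.4597 0.0585 0.0608] yaw -0.1469 t 3.5 F [-4.2  0.7 21.2] w 0.683 j [0.06 0.54 2.17 0.   0.43 0.21]
[-0.001, 0, 0.001, 0] 1
```

View pics/s3.png

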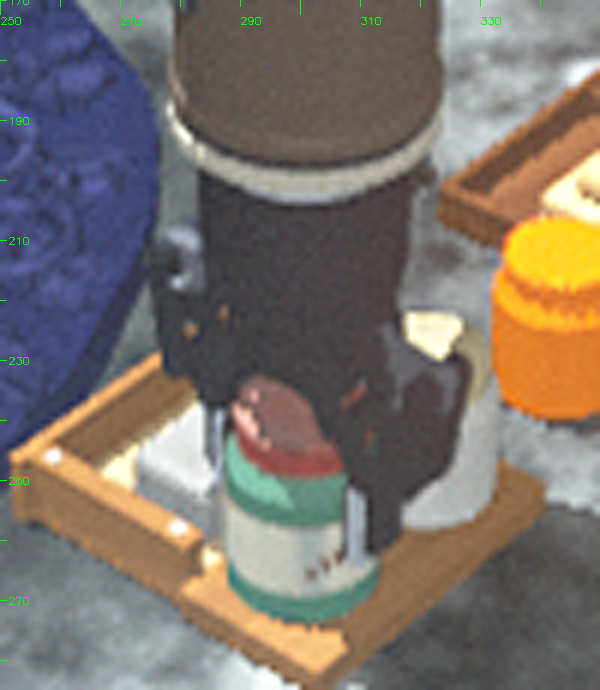

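```bash
python3 plan.py .02 .4597,.0585,.13,-.147 .4642,.326,.13,-.147
```

```text
now gp [0.4597 0.0585 0.0608] yaw -0.147 t 3.55 F [-4.1  0.2 21.1] w 0.683 j [0.06 0.54 2.17 0.   0.43 0.21]
[0, 0, -0.017, 0, 0, 0, -0.018, 0, 0, 0, -0.017, 0, 0, 0, -0.017, 0, -0.001, -0.01, 0, 0, -0.003, -0.021, 0, 0, -0.003, -0.02, 0, 0, -0.002, -0.02, 0, 0, -0.003, -0.021, 0, 0, -0.003, -0.02, 0, 0, -0.002, -0.021, 0, 0, -0.003, -0.02, 0, 0] 12
[-0.003, -0.02, 0, 0, -0.002, -0.021, 0, 0, -0.003, -0.02, 0, 0, -0.003, -0.021, 0, 0, -0.002, -0.02, 0, 0, -0.002, -0.01, 0, 0] 6
```

>>> servo_tool --series '[0,0,-0.005,0,0,0,-0.01,0,0,0,-0.017,0,0,0,-0.017,0,0,0,-0.017,0,0,0,-0.006,0,-0.001,-0.01,0,0,-0.003,-0.021,0,0,-0.003,-0.02,0,0,-0.002,-0.02,0,0,-0.003,-0.021,0,0,-0.003,-0.02,0,0]'

```text
time: 4.55
eef_pos: [0.4609, 0.1729, 0.2859]
ee_rot: [[0.989, -0.147, -0.001], [-0.147, -0.989, -0.0], [-0.001, 0.0, -1.0]]
ft_force: [0.2, -0.1, -1.9]
gripper_width: 0.684
```

>>> servo_tool --series '[-0.002,-0.021,0,0,-0.003,-0.02,0,0,-0.003,-0.02,0,0,-0.002,-0.021,0,0,-0.003,-0.02,0,0,-0.003,-0.021,0,0,-0.002,-0.02,0,0,-0.002,-0.01,0,0,0,0,0,0,0,0,0,0]'

```text
time: 5.38
eef_pos: [0.4634, 0.3259, 0.2859]
ee_rot: [[0.989, -0.145, -0.001], [-0.145, -0.989, -0.001], [-0.001, 0.001, -1.0]]
ft_force: [-0.3, -0.6, -3.2]
gripper_width: 0.677
```

```bash
python3 plan.py .015 .4642,.326,.056,-.147 .4642,.326,.0488,-.147;python3 snap.py side s4 180,200,140,150,5
```

```text
now gp [0.4634 0.3259 0.1312] yaw -0.1458 t 5.38 F [-0.3 -0.6 -3.2] w 0.677 j [ 0.56  0.51  1.9  -0.    0.73  0.71]
[0, 0, 0.008, 0, 0, 0, 0.015, 0, 0, 0, 0.015, 0.001, 0.001, 0, 0.015, 0, 0, 0, 0.015, 0, 0, 0, 0.007, 0, 0, 0, 0.007, 0] 7
```

View pics/s4.png

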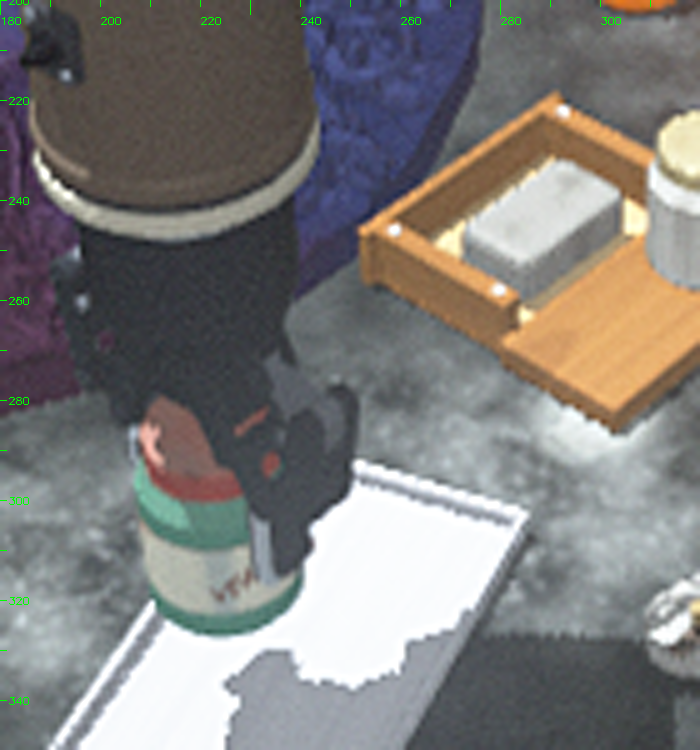

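>>> servo_tool --series '[0,0,0.008,0,0,0,0.015,0,0,0,0.015,0.001,0.001,0,0.015,0,0,0,0.015,0,0,0,0.008,0,0,0,0.004,0,0,0,0.002,0,0,0,0,0,0,0,0,0]'

```text
time: 6.27
eef_pos: [0.4652, 0.3255, 0.2052]
ee_rot: [[0.989, -0.148, 0.001], [-0.148, -0.989, 0.0], [0.001, -0.0, -1.0]]
ft_force: [-0.2, 0.2, -1.8]
gripper_width: 0.677
```

```bash
python3 plan.py .002 .4642,.326,.0478,-.147
```

```text
now gp [0.4652 0.3255 0.0505] yaw -0.1482 t 6.27 F [-0.2  0.2 -1.8] w 0.677 j [ 0.56  0.64  1.94 -0.    0.56  0.71]
[-0.001, 0, 0.001, -0.001, 0, 0, 0.002, 0] 2
```

>>> servo_tool --series '[0,0,0.001,0,0,0,0.001,0,0,0,0.001,0,0,0,0,0]'

```text
time: 6.6
eef_pos: [0.4651, 0.3257, 0.2026]
ee_rot: [[0.989, -0.147, 0.001], [-0.147, -0.989, 0.001], [0.001, -0.001, -1.0]]
ft_force: [-2.2, -1.1, 12.9]
gripper_width: 0.683
```

>>> servo_tool --series '[0,0,0,0,0,0,0,0,0,0,0,0,0,0,0,0,0,0,0,0]' --fingers 1

```text
time: 7.02
eef_pos: [0.465, 0.3256, 0.2016]
ee_rot: [[0.989, -0.148, -0.0], [-0.148, -0.989, -0.0], [-0.0, 0.0, -1.0]]
ft_force: [0.3, 0.1, -0.1]
gripper_width: 0.999
```

```bash
python3 plan.py .03 .464,.326,.155,-.147 .4465,-.0125,.155,-.147
```

```text
now gp [0.465  0.3256 0.0469] yaw -0.1481 t 7.02 F [ 0.3  0.1 -0.1] w 0.999 j [0.56 0.65 1.94 0.   0.56 0.71]
[0, 0, -0.027, 0, -0.001, 0, -0.027, -0.001, 0, 0, -0.027, 0, 0, 0, -0.027, 0, 0.001, 0.015, 0, 0, 0.003, 0.031, 0, 0, 0.003, 0.031, 0, 0, 0.003, 0.03, 0, 0, 0.003, 0.031, 0, 0, 0.003, 0.031, 0, 0, 0.003, 0.03, 0, 0, 0.003, 0.031, 0, 0] 12
[0.003, 0.03, 0, 0, 0.003, 0.031, 0, 0, 0.003, 0.031, 0, 0, 0.001, 0.015, 0, 0] 4
```

>>> servo_tool --series '[0,0,-0.012,0,0,0,-0.022,0,0,0,-0.027,0,-0.001,0,-0.027,-0.001,0,0,-0.02,0,0.001,0.015,0,0,0.003,0.031,0,0,0.003,0.031,0,0,0.003,0.03,0,0,0.003,0.031,0,0,0.003,0.031,0,0,0.003,0.03,0,0]'

```text
time: 8.02
eef_pos: [0.4529, 0.1244, 0.31]
ee_rot: [[0.989, -0.146, -0.0], [-0.146, -0.989, -0.0], [-0.0, 0.0, -1.0]]
ft_force: [0.7, 0.1, -0.0]
gripper_width: 1.0
```

>>> servo_tool --series '[0.003,0.031,0,0,0.003,0.03,0,0,0.003,0.031,0,0,0.003,0.031,0,0,0.001,0.015,0,0,0,0,0,0,0,0,0,0]'

```text
time: 8.6
eef_pos: [0.4459, -0.0132, 0.31]
ee_rot: [[0.989, -0.149, 0.0], [-0.149, -0.989, 0.0], [0.0, -0.0, -1.0]]
ft_force: [-0.1, -0.4, 0.7]
gripper_width: 1.0
```

```bash
python3 plan.py .02 .447,-.0123,.058,-.147;python3 snap.py side s5 180,200,140,150,5
```

```text
now gp [ 0.4459 -0.0132  0.1553] yaw -0.1493 t 8.6 F [-0.1 -0.4  0.7] w 1.0 j [-0.1   0.34  2.14  0.    0.66  0.05]
[0, 0, 0.012, 0, 0, 0, 0.024, -0.001, 0.001, -0.001, 0.025, 0, 0, 0, 0.024, -0.001, 0, 0, 0.012, 0] 5
```

View pics/s5.png

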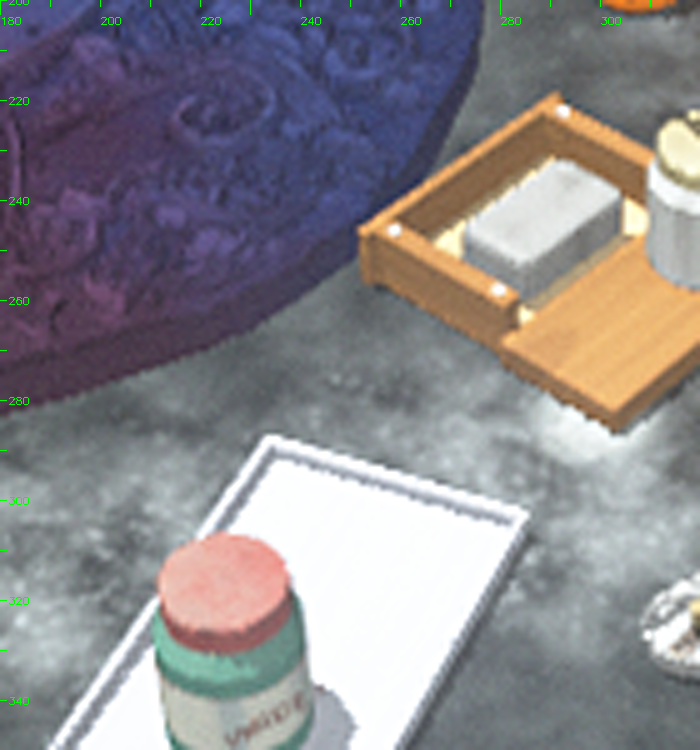

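>>> servo_tool --series '[0,0,0.012,0,0,0,0.024,-0.001,0.001,-0.001,0.025,0,0,0,0.02,-0.001,0,0,0.012,0,0,0,0.004,0,0,0,0,0,0,0,0,0]'

```text
time: 9.32
eef_pos: [0.4475, -0.011, 0.2131]
ee_rot: [[0.99, -0.144, -0.0], [-0.144, -0.99, 0.0], [-0.0, -0.0, -1.0]]
ft_force: [0.5, -0.9, 1.1]
gripper_width: 1.001
```

```bash
python3 plan.py .02 .447,-.0123,.058,-.147;python3 snap.py side s6 250,170,100,115,6
```

```text
now gp [ 0.4475 -0.011   0.0584] yaw -0.1441 t 9.32 F [ 0.5 -0.9  1.1] w 1.001 j [-0.09  0.53  2.21  0.    0.41  0.05]
[0, 0.001, 0, 0.003] 1
```

View pics/s6.png

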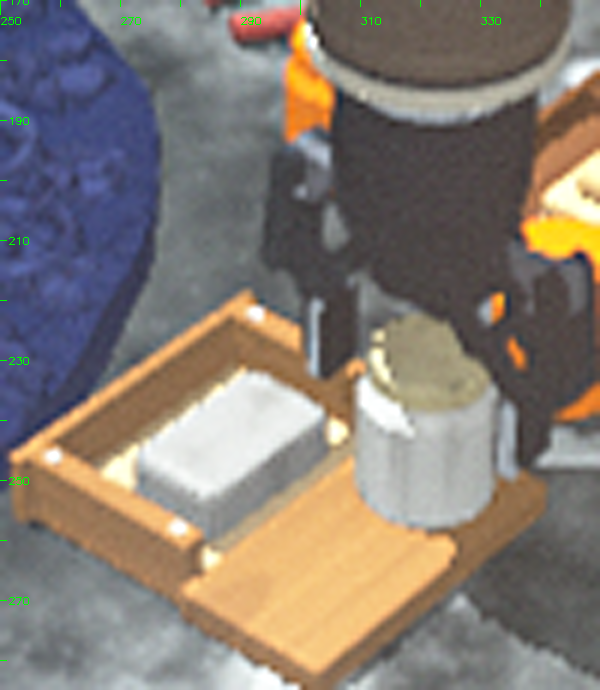

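Fingers are either side of the white jar, clear of the pumice and the orange jar. Gripping.

>>> servo_tool --series '[0,0.001,0,0.002,0,0,0,0,0,0,0,0,0,0,0,0,0,0,0,0,0,0,0,0,0,0,0,0]' --fingers 0

```text
time: 9.95
eef_pos: [0.4474, -0.0126, 0.2136]
ee_rot: [[0.989, -0.147, 0.001], [-0.147, -0.989, -0.0], [0.001, -0.0, -1.0]]
ft_force: [-3.2, 0.5, 17.7]
gripper_width: 0.629
```

```bash
python3 - <<'E'
import numpy as np
print(.4724+np.sin(.183)*.045,.2818-.045*np.cos(.183))
E
python3 plan.py .022 .4478,-.0117,.13,-.147 .4806,.2376,.13,-.147
```

```text
0.48058911324999876 0.2375514020088919
now gp [ 0.4474 -0.0126  0.0589] yaw -0.1472 t 9.95 F [-3.2  0.5 17.7] w 0.629 j [-0.1   0.53  2.21  0.    0.41  0.05]
[0, 0, -0.018, 0, 0, 0, -0.018, 0, 0, -0.001, -0.017, 0, 0, 0, -0.018, 0, 0, -0.011, 0, 0, -0.001, -0.023, 0, 0, 0, -0.023, 0, 0, 0, -0.023, 0, 0, -0.001, -0.023, 0, 0, 0, -0.023, 0, 0, 0, -0.023, 0, 0, -0.001, -0.022, 0, 0] 12
[0, -0.023, 0, 0, 0, -0.023, 0, 0, -0.001, -0.023, 0, 0, 0, -0.011, 0, 0] 4
```

>>> servo_tool --series '[0,0,-0.005,0,0,0,-0.01,0,0,0,-0.018,0,0,-0.001,-0.017,0,0,0,-0.018,0,0,0,-0.006,0,0,-0.011,0,0,-0.001,-0.023,0,0,0,-0.023,0,0,0,-0.023,0,0,-0.001,-0.023,0,0,0,-0.023,0,0]'

```text
time: 10.95
eef_pos: [0.4635, 0.115, 0.2859]
ee_rot: [[0.989, -0.147, -0.001], [-0.147, -0.989, -0.0], [-0.001, 0.0, -1.0]]
ft_force: [0.6, 0.2, -1.1]
gripper_width: 0.624
```

>>> servo_tool --series '[0,-0.023,0,0,-0.001,-0.022,0,0,0,-0.023,0,0,0,-0.023,0,0,-0.001,-0.023,0,0,0,-0.011,0,0,0,0,0,0,0,0,0,0]'

```text
time: 11.62
eef_pos: [0.4797, 0.2376, 0.2859]
ee_rot: [[0.989, -0.145, -0.001], [-0.145, -0.989, -0.001], [-0.001, 0.001, -1.0]]
ft_force: [-0.0, 0.3, -1.6]
gripper_width: 0.626
```

```bash
python3 plan.py .015 .4806,.2376,.048,-.147;python3 snap.py side s7 180,200,140,150,5
```

```text
now gp [0.4797 0.2376 0.1312] yaw -0.1457 t 11.62 F [-0.   0.3 -1.6] w 0.626 j [ 0.4   0.48  1.97 -0.    0.69  0.55]
[0, 0, 0.008, 0, 0, 0, 0.017, 0, 0, 0, 0.017, 0.001, 0.001, 0, 0.016, 0, 0, 0, 0.017, 0, 0, 0, 0.008, 0] 6
```

View pics/s7.png

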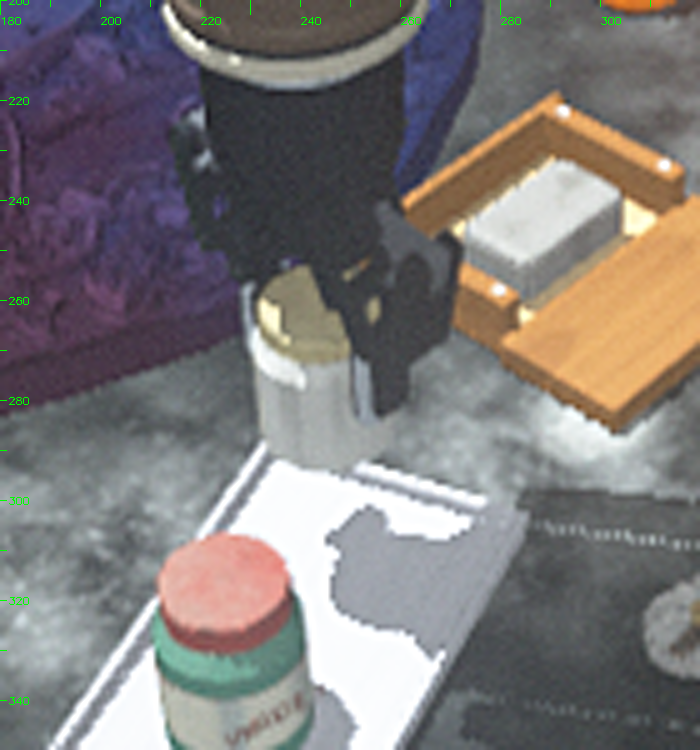

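>>> servo_tool --series '[0,0,0.008,0,0,0,0.017,0,0,0,0.017,0.001,0.001,0,0.016,0,0,0,0.015,0,0,0,0.006,0,0,0,0.003,0,0,0,0.001,0,0,0,0.001,0,0,0,0,0]'

```text
time: 12.5
eef_pos: [0.4814, 0.2372, 0.2032]
ee_rot: [[0.989, -0.148, 0.001], [-0.148, -0.989, 0.0], [0.001, -0.0, -1.0]]
ft_force: [-0.2, -0.1, -1.3]
gripper_width: 0.625
```

>>> servo_tool --series '[0,0,0.001,0,0,0,0,0]'

```text
time: 12.67
eef_pos: [0.4813, 0.2373, 0.2021]
ee_rot: [[0.989, -0.147, 0.001], [-0.147, -0.989, 0.0], [0.001, -0.0, -1.0]]
ft_force: [-0.1, 0.5, -1.4]
gripper_width: 0.625
```

>>> servo_tool --series '[0,0,0.001,0,0,0,0.001,0,0,0,0,0]'

```text
time: 12.92
eef_pos: [0.4813, 0.2373, 0.2006]
ee_rot: [[0.989, -0.147, 0.001], [-0.147, -0.989, 0.0], [0.001, -0.001, -1.0]]
ft_force: [-5.0, -1.5, 19.4]
gripper_width: 0.623
```

>>> servo_tool --series '[0,0,0,0,0,0,0,0,0,0,0,0,0,0,0,0,0,0,0,0]' --fingers 1

```text
time: 13.33
eef_pos: [0.4812, 0.2372, 0.1996]
ee_rot: [[0.989, -0.147, -0.0], [-0.147, -0.989, -0.0], [-0.0, 0.0, -1.0]]
ft_force: [-0.4, 0.6, 0.4]
gripper_width: 0.998
```

```bash
python3 plan.py .03 .481,.2373,.15,-.147 .52,.0173,.13,-.135
```

```text
now gp [0.4812 0.2372 0.0449] yaw -0.148 t 13.33 F [-0.4  0.6  0.4] w 0.998 j [0.4  0.62 2.01 0.   0.51 0.55]
[0, 0, -0.026, 0, 0, 0, -0.027, -0.001, 0, 0, -0.026, 0, 0, 0, -0.026, 0, 0.005, 0.015, 0.001, -0.001, 0.01, 0.03, 0.003, -0.002, 0.01, 0.031, 0.003, -0.001, 0.01, 0.03, 0.003, -0.002, 0.01, 0.03, 0.003, -0.002, 0.01, 0.031, 0.003, -0.001, 0.01, 0.03, 0.002, -0.002, 0.005, 0.015, 0.002, -0.001] 12
```

>>> servo_tool --series '[0,0,-0.013,0,0,0,-0.02,0,0,0,-0.027,-0.001,0,0,-0.026,0,0,0,-0.019,0,0.005,0.015,0.001,-0.001,0.01,0.03,0.003,-0.002,0.01,0.031,0.003,-0.001,0.01,0.03,0.003,-0.002,0.01,0.03,0.003,-0.002,0.01,0.031,0.003,-0.001,0.01,0.03,0.002,-0.002]'

```text
time: 14.33
eef_pos: [0.5175, 0.0314, 0.2864]
ee_rot: [[0.991, -0.135, -0.0], [-0.135, -0.991, -0.0], [-0.0, 0.0, -1.0]]
ft_force: [0.5, 0.5, 0.3]
gripper_width: 1.001
```

>>> servo_tool --series '[0.005,0.015,0.002,-0.001,0,0,0,0,0,0,0,0,0,0,0,0]' --fingers 0.68

```text
time: 14.67
eef_pos: [0.5204, 0.0179, 0.2847]
ee_rot: [[0.991, -0.135, -0.0], [-0.135, -0.991, 0.0], [-0.0, -0.0, -1.0]]
ft_force: [0.6, 1.0, 0.3]
gripper_width: 0.678
```

```bash
python3 snap.py side s8 180,190,150,150,5;python3 snap.py top t8 120,190,200,100,4; python3 plan.py .03  .52,.0173,.1,-.135
```

```text
now gp [0.5204 0.0184 0.1301] yaw -0.134 t 14.77 F [ 0.9  0.2 -0.1] w 0.68 j [-0.02  0.47  2.    0.    0.67  0.11]
[0, 0.001, 0.015, 0.001, 0, 0, 0.015, 0] 2
```

View pics/s8.png

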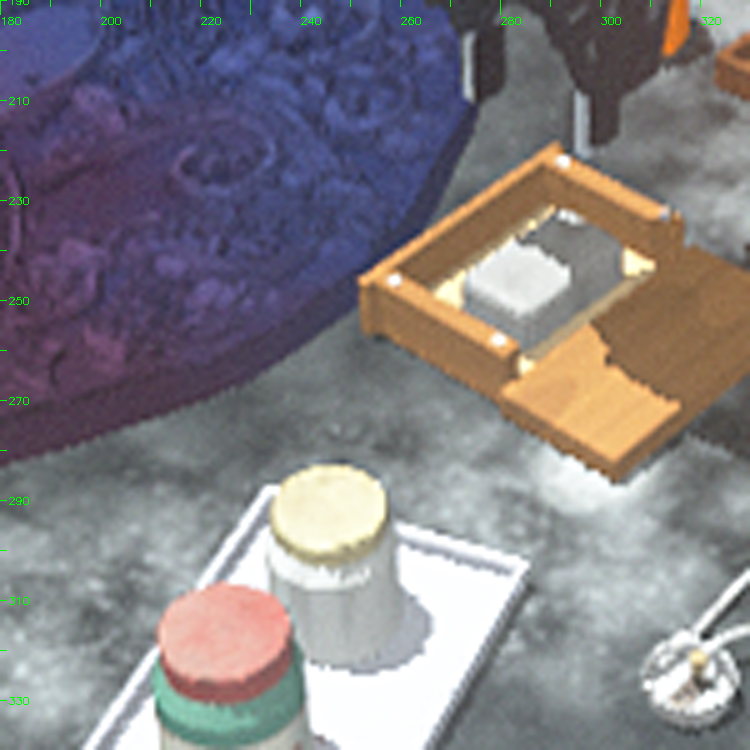

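View pics/t8.png

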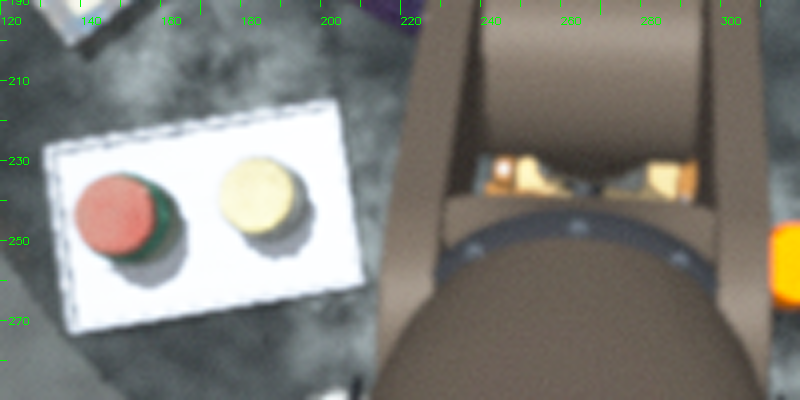

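Run:
```python
from ov import *
f=pickle.load(open("s7.pkl","rb"));f["cx"]+=.65
draw(f,scene(cad=(.4855,.0192,-.1468),pu=(.5195,.0173,-.135)),(245,210,105,80),7,"o7.png")
```

```text
(no output)
```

View pics/o7.png

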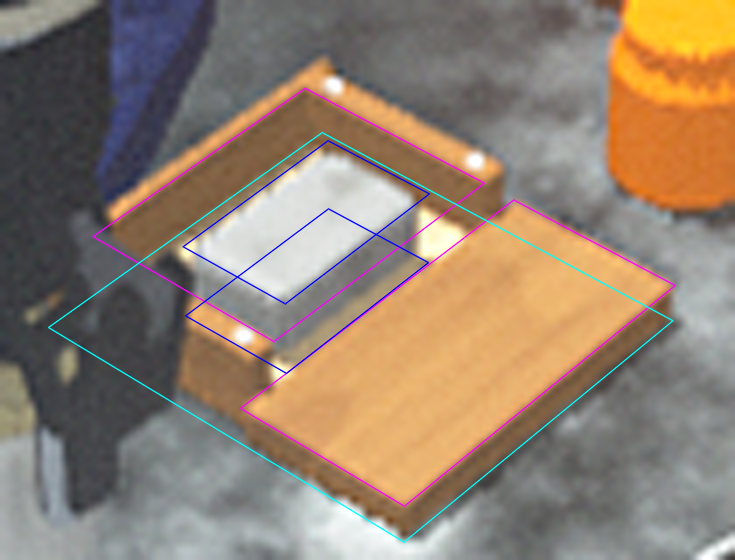

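Run:
```python
from h import *
f=pickle.load(open("s5.pkl","rb"));crop(f,265,222,52,45,15,"s5z.png")
for z in(.006,.037):
  print(z)
```

```text
0.006
0.037
```

View pics/s5z.png

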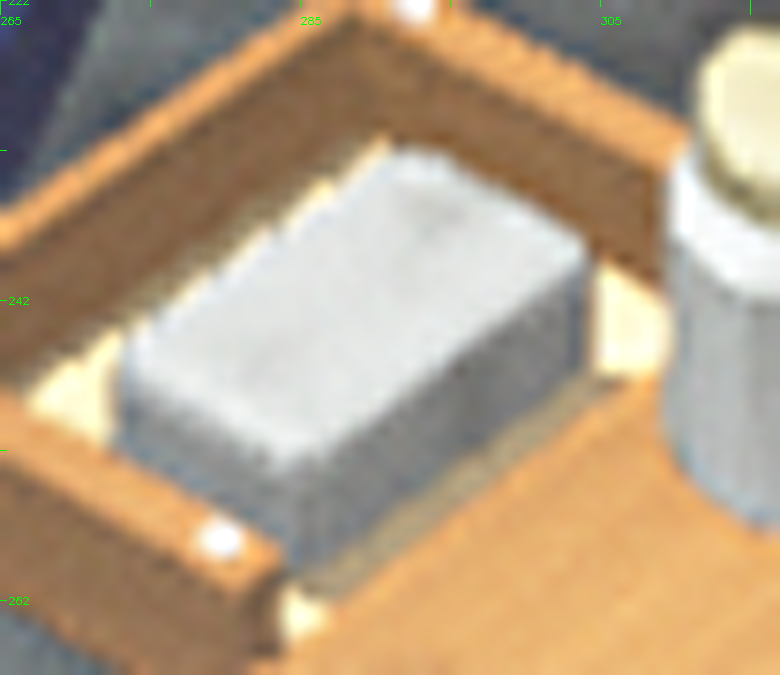

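>>> servo_tool --series '[0,0.001,0.015,0.001,-0.001,0,0.02,0,0,0,0.02,0,0,0,0.02,0,0,0,0.01,0,0,0,0.005,0,0,0,0,0,0,0,0,0]'

```text
time: 15.43
eef_pos: [0.5196, 0.0169, 0.1952]
ee_rot: [[0.991, -0.135, 0.0], [-0.135, -0.991, 0.0], [0.0, -0.0, -1.0]]
ft_force: [0.4, -0.1, -0.3]
gripper_width: 0.679
```

```bash
python3 snap.py side s9 250,180,100,100,7; python3 plan.py .03  .5197,.0173,.035,-.135
```

```text
now gp [0.5198 0.0168 0.0408] yaw -0.1357 t 15.48 F [0.2 0.2 0.7] w 0.682 j [-0.03  0.62  2.05  0.    0.47  0.11]
[0, 0, 0.006, -0.001] 1
```

View pics/s9.png

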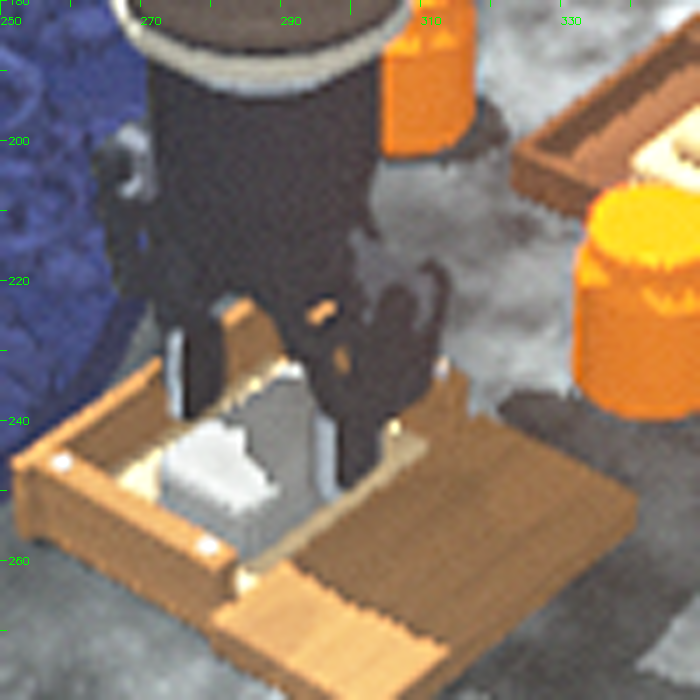

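>>> servo_tool --series '[0,0,0.003,0,0,0,0.003,0,0,0,0,0]'

```text
time: 15.73
eef_pos: [0.5195, 0.0166, 0.1887]
ee_rot: [[0.991, -0.136, 0.0], [-0.136, -0.991, -0.0], [0.0, -0.0, -1.0]]
ft_force: [-0.4, 0.3, -0.1]
gripper_width: 0.682
```

>>> servo_tool --series '[0,0,0,0,0,0,0,0,0,0,0,0,0,0,0,0,0,0,0,0]' --fingers 0

```text
time: 16.15
eef_pos: [0.5194, 0.0166, 0.1891]
ee_rot: [[0.991, -0.136, 0.0], [-0.136, -0.991, 0.0], [0.0, -0.0, -1.0]]
ft_force: [-2.1, -0.7, 8.0]
gripper_width: 0.514
```

```bash
python3 plan.py .025 .52,.0173,.1,-.135 .468,-.3466,.1,-.118
```

```text
now gp [0.5194 0.0166 0.0344] yaw -0.1361 t 16.15 F [-2.1 -0.7  8. ] w 0.514 j [-0.03  0.63  2.05  0.    0.46  0.11]
[0, 0, -0.022, 0, 0, -0.001, -0.022, -0.001, 0.001, 0, -0.022, 0, 0, 0.013, 0, -0.001, 0, 0.026, 0, -0.001, -0.001, 0.027, 0, -0.001, 0, 0.026, 0, -0.001, 0, 0.026, 0, -0.002, -0.001, 0.026, 0, -0.001, 0, 0.027, 0, -0.001, 0, 0.026, 0, -0.001, -0.001, 0.026, 0, -0.001] 12
[0, 0.027, 0, -0.002, -0.001, 0.026, 0, -0.001, 0, 0.026, 0, -0.001, -0.001, 0.026, 0, -0.001, -0.001, 0.027, 0, -0.002, 0, 0.013, 0, 0] 6
```

>>> servo_tool --series '[0,0,-0.006,0,0,0,-0.013,0,0,0,-0.022,0,0,-0.001,-0.025,-0.001,0.001,0,-0.025,0,0,0,-0.022,0,0,0.013,0,-0.001,0,0.026,0,-0.001,-0.001,0.027,0,-0.001,0,0.026,0,-0.001,0,0.026,0,-0.002,-0.001,0.026,0,-0.001]'

```text
time: 17.15
eef_pos: [0.4993, -0.1262, 0.3022]
ee_rot: [[0.992, -0.127, 0.0], [-0.127, -0.992, -0.0], [0.0, 0.0, -1.0]]
ft_force: [0.7, 1.1, -2.1]
gripper_width: 0.514
```

>>> servo_tool --series '[0,0.027,0,-0.001,0,0.026,0,-0.001,-0.001,0.026,0,-0.001,0,0.027,0,-0.002,-0.001,0.026,0,-0.001,0,0.026,0,-0.001,-0.001,0.026,0,-0.001,-0.001,0.027,0,-0.002,0,0.013,0,0,0,0,0,0,0,0,0,0]'

```text
time: 18.07
eef_pos: [0.4677, -0.3469, 0.3017]
ee_rot: [[0.993, -0.119, -0.0], [-0.119, -0.993, 0.0], [-0.0, -0.0, -1.0]]
ft_force: [0.3, 1.5, -1.1]
gripper_width: 0.515
```

```bash
python3 plan.py .02 .468,-.3466,.045,-.118; python3 snap.py side s10 280,100,160,140,5;python3 snap.py top t10 230,190,210,100,3
```

```text
now gp [ 0.4677 -0.3469  0.147 ] yaw -0.1195 t 18.07 F [ 0.3  1.5 -1.1] w 0.515 j [-0.69  0.51  1.85  0.    0.78 -0.57]
[0, 0, 0.01, 0, 0, 0, 0.021, 0, 0, 0, 0.02, -0.001, 0, 0, 0.02, 0, 0, 0, 0.021, 0, 0, 0, 0.01, 0] 6
```

View pics/s10.png

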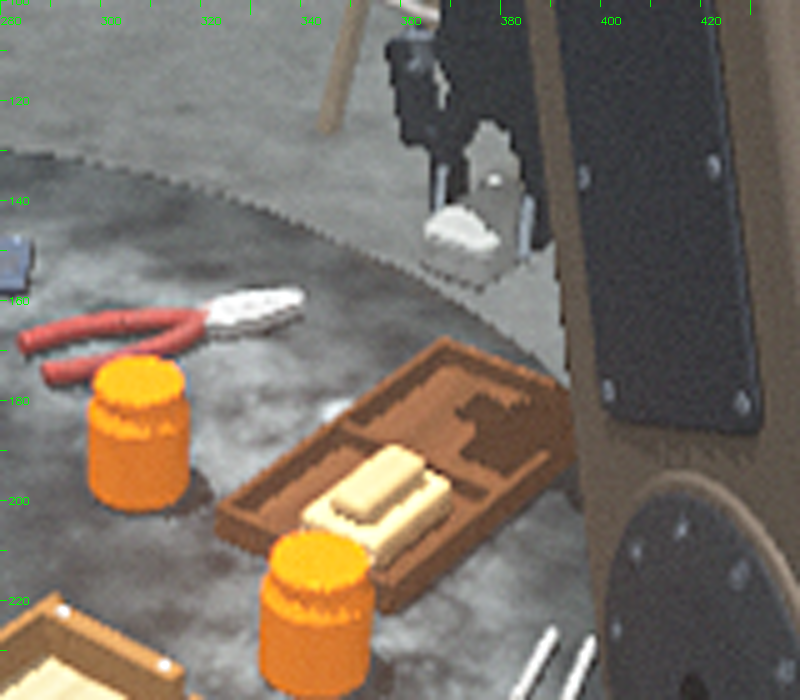

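View pics/t10.png

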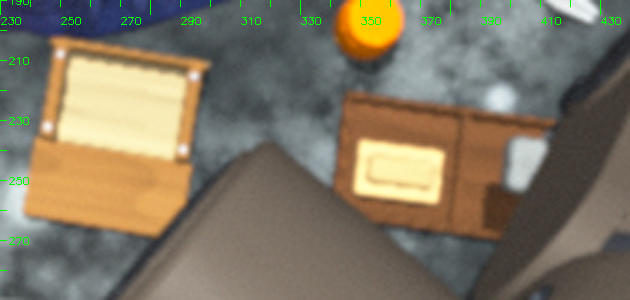

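>>> servo_tool --series '[0,0,0.01,0,0,0,0.021,0,0,0,0.02,-0.001,0,0,0.02,0,0,0,0.02,0,0,0,0.01,0,0,0,0.006,0,0,0,0.003,0,0,0,0,0,0,0,0,0]'

```text
time: 19.0
eef_pos: [0.4683, -0.3469, 0.1923]
ee_rot: [[0.993, -0.117, 0.001], [-0.117, -0.993, -0.001], [0.001, 0.0, -1.0]]
ft_force: [-0.2, 0.2, -0.9]
gripper_width: 0.515
```

>>> servo_tool --series '[0,0,0.001,0,0,0,0.001,0,0,0,0,0]'

```text
time: 19.25
eef_pos: [0.4681, -0.3469, 0.1901]
ee_rot: [[0.993, -0.117, 0.001], [-0.117, -0.993, -0.001], [0.001, 0.0, -1.0]]
ft_force: [0.7, -0.2, -1.9]
gripper_width: 0.51
```

>>> servo_tool --series '[0,0,0.001,0,0,0,0,0]'

```text
time: 19.42
eef_pos: [0.4681, -0.3469, 0.1892]
ee_rot: [[0.993, -0.117, 0.001], [-0.117, -0.993, -0.0], [0.001, 0.0, -1.0]]
ft_force: [-0.6, 1.0, 3.0]
gripper_width: 0.514
```

>>> servo_tool --series '[0,0,0,0,0,0,0,0,0,0,0,0,0,0,0,0]' --fingers 0.68

```text
time: 19.75
eef_pos: [0.468, -0.3468, 0.1887]
ee_rot: [[0.993, -0.117, 0.0], [-0.117, -0.993, 0.0], [0.0, -0.0, -1.0]]
ft_force: [-0.3, -0.0, -0.3]
gripper_width: 0.684
```

>>> servo_tool --series '[0,0,-0.008,0,0,0,-0.016,0,0,0,-0.024,0,0,0,-0.024,0,0,0,-0.016,0,0,0,-0.012,0,0,0,0,0]'

```text
time: 20.33
eef_pos: [0.4686, -0.3473, 0.2914]
ee_rot: [[0.993, -0.117, 0.003], [-0.117, -0.993, -0.002], [0.003, 0.002, -1.0]]
ft_force: [0.4, -0.3, 0.2]
gripper_width: 0.68
```

```bash
python3 plan.py .025 .4717,-.238,.14,-.1; python3 snap.py top t11 330,190,110,100,6
```

```text
now gp [ 0.4686 -0.3473  0.1367] yaw -0.1169 t 20.33 F [ 0.4 -0.3  0.2] w 0.68 j [-0.69  0.52  1.86 -0.    0.76 -0.57]
[-0.001, -0.014, 0, -0.002, -0.003, -0.027, -0.001, -0.004, -0.002, -0.027, -0.001, -0.005, -0.002, -0.027, -0.001, -0.004, -0.001, -0.014, 0, -0.002] 5
```

View pics/t11.png

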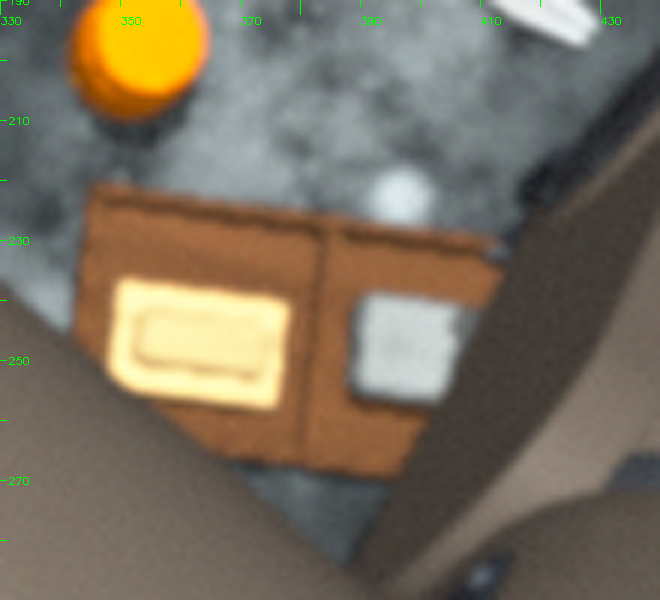

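>>> servo_tool --series '[-0.001,-0.014,0,-0.002,-0.003,-0.027,-0.001,-0.004,-0.002,-0.027,-0.001,-0.005,-0.002,-0.027,-0.001,-0.004,-0.001,-0.014,0,-0.002,0,0,0.02,0,0,0,0.025,0,0,0,0.02,0,0,0,0.01,0,0,0,0,0,0,0,0,0]'

```text
time: 21.3
eef_pos: [0.4709, -0.2373, 0.2163]
ee_rot: [[0.995, -0.1, -0.001], [-0.1, -0.995, 0.001], [-0.002, -0.001, -1.0]]
ft_force: [-0.6, -0.1, 0.3]
gripper_width: 0.682
```

```bash
python3 plan.py .025 .4717,-.238,.047,-.1; python3 snap.py side s12 300,110,110,110,6;python3 snap.py top t12 330,190,110,100,6
```

```text
now gp [ 0.4709 -0.2373  0.0616] yaw -0.1 t 21.3 F [-0.6 -0.1  0.3] w 0.682 j [-0.52  0.59  2.03 -0.    0.53 -0.42]
[0.001, 0.001, 0.015, 0] 1
```

View pics/s12.png

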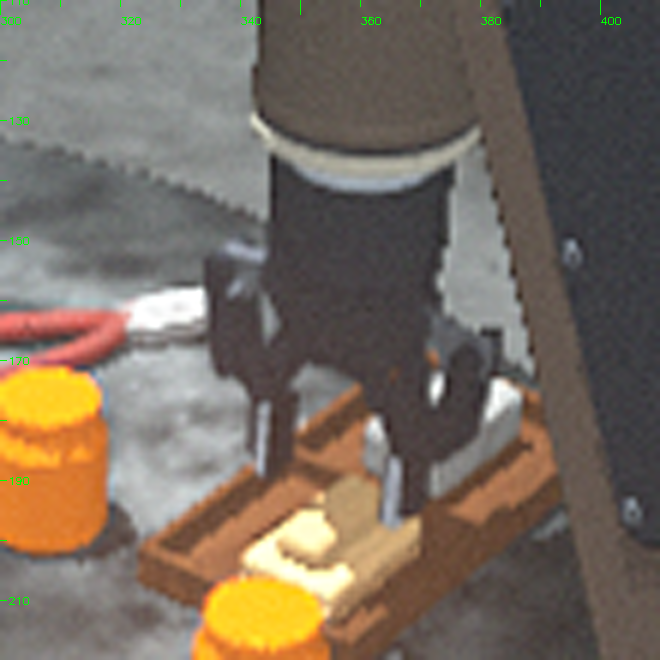

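>>> servo_tool --series '[0.001,0,0.008,0,0,0,0.006,0,0,0,0.002,0,0,0,0,0,0,0,0,0]'

```text
time: 21.82
eef_pos: [0.472, -0.2376, 0.2006]
ee_rot: [[0.995, -0.1, -0.0], [-0.1, -0.995, 0.0], [-0.0, -0.0, -1.0]]
ft_force: [0.6, 0.4, 0.4]
gripper_width: 0.679
```

>>> servo_tool --series '[0,0,0,0,0,0,0,0,0,0,0,0,0,0,0,0,0,0,0,0,0,0,0,0,0,0,0,0]' --fingers 0

```text
time: 22.4
eef_pos: [0.4721, -0.2376, 0.2011]
ee_rot: [[0.995, -0.1, 0.0], [-0.1, -0.995, -0.0], [0.0, 0.0, -1.0]]
ft_force: [-1.5, 1.4, 8.0]
gripper_width: 0.285
```

```bash
python3 plan.py .025 .4717,-.238,.15,-.1; python3 snap.py side s13 300,110,110,110,6
```

```text
now gp [ 0.4721 -0.2376  0.0464] yaw -0.1 t 22.4 F [-1.5  1.4  8. ] w 0.285 j [-0.52  0.61  2.03 -0.    0.5  -0.42]
[0, 0, -0.013, 0, 0, 0, -0.026, 0, 0, 0, -0.026, 0, 0, 0, -0.026, 0, 0, 0, -0.013, 0] 5
```

View pics/s13.png

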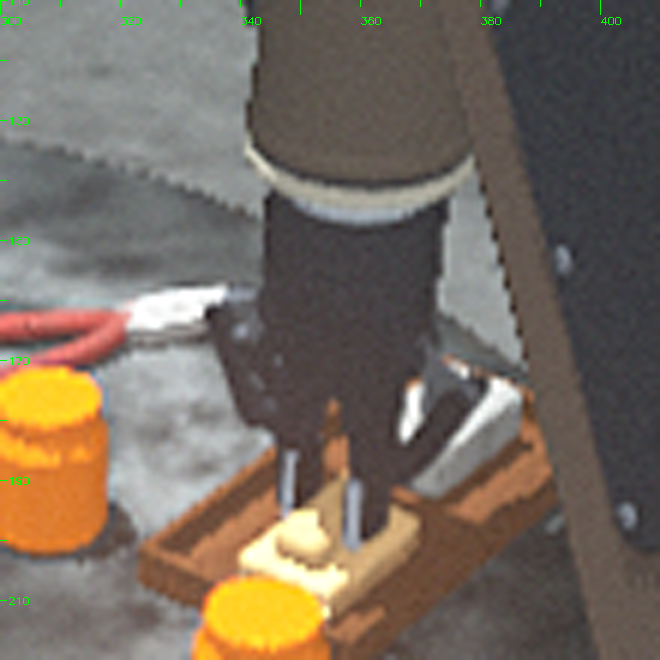

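```bash
python3 plan.py .025 .4721,-.2376,.15,-.1 .5195,.0145,.15,-.147
```

```text
now gp [ 0.4721 -0.2376  0.0465] yaw -0.1 t 22.45 F [-1.4  1.2  7.5] w 0.283 j [-0.52  0.61  2.03  0.    0.5  -0.42]
[0, 0, -0.013, 0, 0, 0, -0.026, 0, 0, 0, -0.026, 0, 0, 0, -0.026, 0, 0, 0, -0.013, 0, 0.001, -0.013, 0, 0.002, 0.002, -0.025, 0, 0.005, 0.002, -0.026, 0, 0.005, 0.002, -0.025, 0, 0.004, 0.002, -0.026, 0, 0.005, 0.002, -0.026, 0, 0.005, 0.001, -0.025, 0, 0.005] 12
[0.002, -0.026, 0, 0.004, 0.001, -0.026, 0, 0.005, 0.001, -0.025, 0, 0.005, 0.001, -0.013, 0, 0.002] 4
```

>>> servo_tool --series '[0,0,-0.006,0,0,0,-0.014,0,0,0,-0.022,0,0,0,-0.026,0,0,0,-0.022,0,0,0,-0.014,0,0.001,-0.013,0,0.002,0.002,-0.025,0,0.005,0.002,-0.026,0,0.005,0.002,-0.025,0,0.004,0.002,-0.026,0,0.005,0.002,-0.026,0,0.005]'

```text
time: 23.45
eef_pos: [0.4985, -0.0975, 0.3052]
ee_rot: [[0.992, -0.126, 0.0], [-0.126, -0.992, -0.0], [0.0, 0.0, -1.0]]
ft_force: [-0.1, -1.3, -1.3]
gripper_width: 0.288
```

>>> servo_tool --series '[0.001,-0.025,0,0.005,0.002,-0.026,0,0.004,0.001,-0.026,0,0.005,0.001,-0.025,0,0.005,0.001,-0.013,0,0.002,0,0,0,0,0,0,0,0,0,0,0,0]'

```text
time: 24.12
eef_pos: [0.5197, 0.0141, 0.3049]
ee_rot: [[0.989, -0.146, -0.0], [-0.146, -0.989, -0.0], [-0.0, 0.0, -1.0]]
ft_force: [0.6, 0.1, -1.6]
gripper_width: 0.284
```

```bash
python3 plan.py .025 .5195,.0145,.06,-.147; python3 snap.py side s14 245,160,110,120,6
```

```text
now gp [0.5197 0.0141 0.1502] yaw -0.1468 t 24.12 F [ 0.6  0.1 -1.6] w 0.284 j [-0.03  0.43  1.99 -0.    0.72  0.12]
[0, 0, 0.023, 0, 0, 0, 0.022, 0, 0, 0, 0.023, 0, 0, 0, 0.022, 0] 4
```

View pics/s14.png

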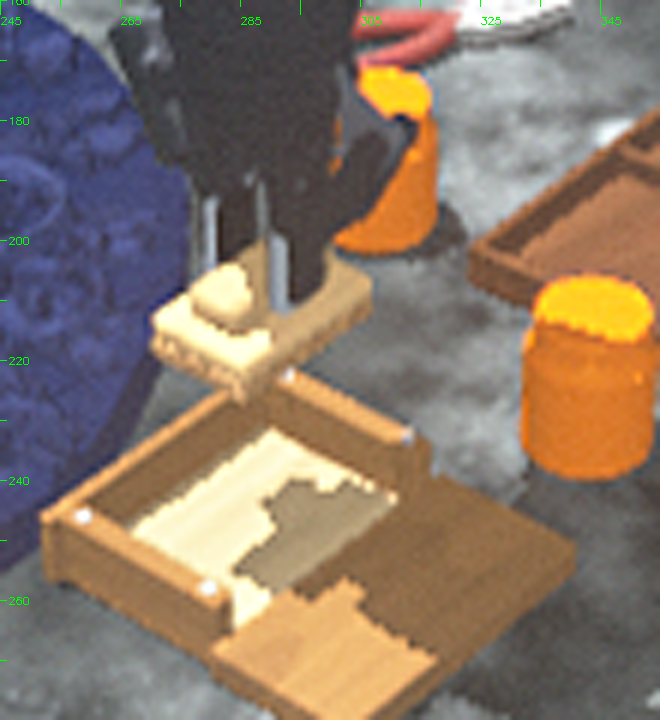

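>>> servo_tool --series '[0,0,0.01,0,0,0,0.02,0,0,0,0.023,0,0,0,0.02,0,0,0,0.014,0,0,0,0.008,0,0,0,0.005,0,0,0,0,0,0,0,0,0]'

```text
time: 24.92
eef_pos: [0.52, 0.0143, 0.2049]
ee_rot: [[0.989, -0.147, 0.0], [-0.147, -0.989, 0.0], [0.0, -0.0, -1.0]]
ft_force: [-0.8, 0.3, -1.8]
gripper_width: 0.285
```

>>> servo_tool --series '[0,0,0.001,0,0,0,0.001,0,0,0,0.001,0,0,0,0,0]'

```text
time: 25.25
eef_pos: [0.52, 0.0145, 0.202]
ee_rot: [[0.989, -0.146, 0.001], [-0.146, -0.989, -0.0], [0.001, -0.0, -1.0]]
ft_force: [0.0, 0.1, -2.0]
gripper_width: 0.286
```

>>> servo_tool --series '[0,0,0.001,0,0,0,0,0]'

```text
time: 25.42
eef_pos: [0.52, 0.0145, 0.2012]
ee_rot: [[0.989, -0.146, 0.001], [-0.146, -0.989, -0.0], [0.001, -0.0, -1.0]]
ft_force: [-1.4, -0.7, 6.8]
gripper_width: 0.284
```

```bash
python3 snap.py side s15 245,160,110,120,6;python3 plan.py .025 .5195,.0145,.06,-.147
```

```text
now gp [0.52   0.0145 0.0464] yaw -0.1469 t 25.47 F [-1.9  0.9  8.1] w 0.287 j [-0.03  0.61  2.05  0.    0.49  0.12]
[0, 0, -0.014, 0] 1
```

View pics/s15.png

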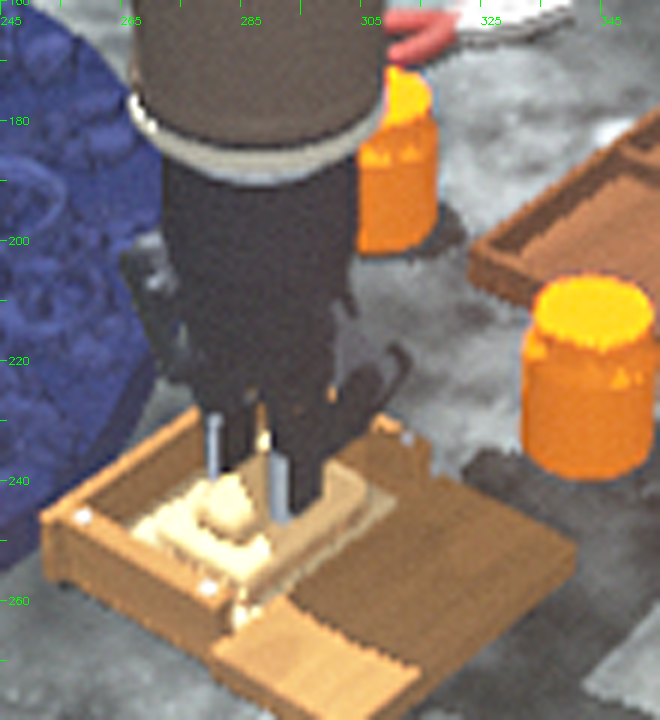

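>>> servo_tool --series '[0,0,0,0,0,0,0,0,0,0,0,0,0,0,0,0]' --fingers 0.55

```text
time: 25.8
eef_pos: [0.5199, 0.0145, 0.2007]
ee_rot: [[0.989, -0.147, -0.0], [-0.147, -0.989, 0.0], [-0.0, -0.0, -1.0]]
ft_force: [0.3, -0.9, -0.6]
gripper_width: 0.555
```

```bash
python3 plan.py .03 .52,.0145,.15,-.147 .4813,.2373,.15,-.147
```

```text
now gp [0.5199 0.0145 0.046 ] yaw -0.147 t 25.8 F [ 0.3 -0.9 -0.6] w 0.555 j [-0.03  0.61  2.05  0.    0.48  0.12]
[0, 0, -0.026, 0, 0, 0, -0.026, 0, 0, 0, -0.026, 0, 0, 0, -0.026, 0, -0.005, -0.015, 0, 0, -0.01, -0.031, 0, 0, -0.01, -0.031, 0, 0, -0.01, -0.03, 0, 0, -0.011, -0.031, 0, 0, -0.01, -0.031, 0, 0, -0.01, -0.03, 0, 0, -0.005, -0.016, 0, 0] 12
```

>>> servo_tool --series '[0,0,-0.01,0,0,0,-0.02,0,0,0,-0.026,0,0,0,-0.026,0,0,0,-0.022,0,-0.005,-0.015,0,0]'

```text
time: 26.3
eef_pos: [0.5188, 0.0288, 0.3093]
ee_rot: [[0.989, -0.148, 0.006], [-0.148, -0.989, -0.0], [0.006, -0.001, -1.0]]
ft_force: [2.1, 0.8, 0.2]
gripper_width: 0.547
```

>>> servo_tool --series '[-0.01,-0.031,0,0,-0.01,-0.031,0,0,-0.01,-0.03,0,0,-0.011,-0.031,0,0,-0.01,-0.031,0,0,-0.01,-0.03,0,0,-0.005,-0.016,0,0,0,0,0,0,0,0,0,0,0,0,0,0]' --fingers 1

```text
time: 27.13
eef_pos: [0.4811, 0.2373, 0.3051]
ee_rot: [[0.989, -0.146, 0.0], [-0.146, -0.989, -0.0], [0.0, 0.0, -1.0]]
ft_force: [0.6, 0.1, -0.0]
gripper_width: 0.997
```

```bash
python3 plan.py .022 .4813,.2373,.0459,-.147;  python3 snap.py top t16 220,190,100,90,7
```

```text
now gp [0.4811 0.2373 0.1504] yaw -0.1466 t 27.13 F [ 0.6  0.1 -0. ] w 0.997 j [ 0.4   0.45  1.95 -0.    0.74  0.55]
[0, 0, 0.013, 0, 0, 0, 0.026, 0, 0, 0, 0.026, 0, 0, 0, 0.026, 0, 0, 0, 0.013, 0] 5
```

View pics/t16.png

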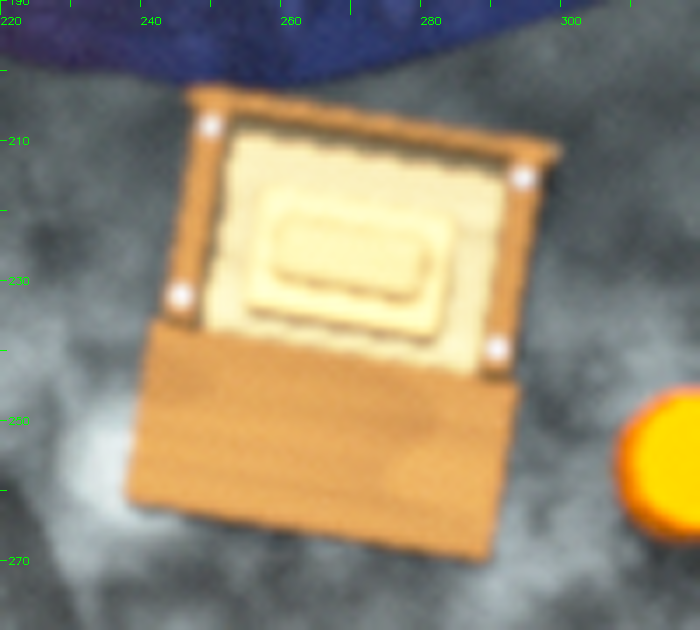

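>>> servo_tool --series '[0,0,0.01,0,0,0,0.022,0,0,0,0.026,0,0,0,0.025,0,0,0,0.014,0,0,0,0.007,0,0,0,0,0,0,0,0,0]'

```text
time: 27.85
eef_pos: [0.4813, 0.2371, 0.2007]
ee_rot: [[0.989, -0.147, -0.0], [-0.147, -0.989, -0.0], [-0.0, 0.0, -1.0]]
ft_force: [0.0, 0.1, -0.3]
gripper_width: 1.002
```

```bash
python3 plan.py .022 .4813,.2373,.0459,-.147;  python3 snap.py side s17 180,220,120,120,6
```

```text
now gp [0.4813 0.2371 0.046 ] yaw -0.1477 t 27.85 F [ 0.   0.1 -0.3] w 1.002 j [ 0.4   0.62  2.01 -0.    0.51  0.55]
[0, 0, 0, -0.001] 1
```

View pics/s17.png

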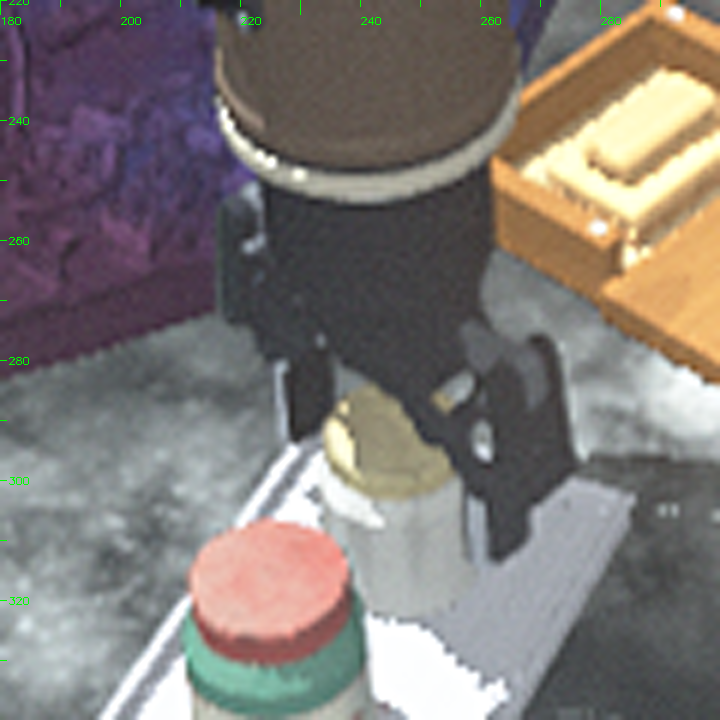

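>>> servo_tool --series '[0,0,0,0,0,0,0,0,0,0,0,0,0,0,0,0,0,0,0,0,0,0,0,0,0,0,0,0]' --fingers 0

```text
time: 28.48
eef_pos: [0.4814, 0.2377, 0.2019]
ee_rot: [[0.989, -0.146, 0.002], [-0.146, -0.989, 0.001], [0.001, -0.001, -1.0]]
ft_force: [-2.5, -1.9, 14.9]
gripper_width: 0.629
```

```bash
python3 plan.py .022 .4813,.2373,.13,-.147 .4472,-.0125,.13,-.147
```

```text
now gp [0.4814 0.2377 0.0472] yaw -0.1469 t 28.48 F [-2.5 -1.9 14.9] w 0.629 j [ 0.4   0.62  2.01 -0.    0.51  0.55]
[0, 0, -0.021, 0, 0, 0, -0.02, 0, 0, 0, -0.021, 0, 0, 0, -0.021, 0, 0, 0.011, 0, 0, 0, 0.023, 0, 0, 0.001, 0.023, 0, 0, 0, 0.023, 0, 0, 0, 0.023, 0, 0, 0, 0.023, 0, 0, 0.001, 0.023, 0, 0, 0, 0.023, 0, 0] 12
[0, 0.023, 0, 0, 0, 0.023, 0, 0, 0.001, 0.023, 0, 0, 0, 0.012, 0, 0] 4
```

>>> servo_tool --series '[0,0,-0.005,0,0,0,-0.012,0,0,0,-0.02,0,0,0,-0.021,0,0,0,-0.018,0,0,0,-0.007,0,0,0.011,0,0,0,0.023,0,0,0.001,0.023,0,0,0,0.023,0,0,0,0.023,0,0,0,0.023,0,0]'

```text
time: 29.48
eef_pos: [0.4628, 0.1113, 0.2829]
ee_rot: [[0.989, -0.146, -0.001], [-0.146, -0.989, -0.0], [-0.001, 0.0, -1.0]]
ft_force: [0.5, -0.1, -1.3]
gripper_width: 0.627
```

>>> servo_tool --series '[0.001,0.023,0,0,0,0.023,0,0,0,0.023,0,0,0,0.023,0,0,0.001,0.023,0,0,0,0.012,0,0,0,0,0,0,0,0,0,0,0,0,0,0]'

```text
time: 30.23
eef_pos: [0.4468, -0.0129, 0.2833]
ee_rot: [[0.989, -0.147, -0.001], [-0.147, -0.989, 0.0], [-0.001, -0.0, -1.0]]
ft_force: [0.7, 1.3, -1.8]
gripper_width: 0.625
```

```bash
python3 plan.py .015 .4473,-.0125,.064,-.147
```

```text
now gp [ 0.4468 -0.0129  0.1286] yaw -0.1473 t 30.23 F [ 0.7  1.3 -1.8] w 0.625 j [-0.1   0.39  2.16  0.    0.59  0.05]
[0, 0, 0.008, 0, 0, 0, 0.016, 0, 0, 0, 0.016, 0, 0, 0, 0.017, 0, 0, 0, 0.008, 0] 5
```

>>> servo_tool --series '[0,0,0.008,0,0,0,0.016,0,0,0,0.016,0,0,0,0.015,0,0,0,0.008,0,0,0,0.003,0,0,0,0,0,0,0,0,0]'

```text
time: 30.9
eef_pos: [0.4472, -0.0129, 0.2179]
ee_rot: [[0.989, -0.146, 0.0], [-0.146, -0.989, 0.0], [-0.0, -0.0, -1.0]]
ft_force: [-0.6, 0.1, -1.3]
gripper_width: 0.629
```

```bash
python3 plan.py .002 .4473,-.0125,.0602,-.147
```

```text
now gp [ 0.4472 -0.0129  0.0632] yaw -0.1465 t 30.9 F [-0.6  0.1 -1.3] w 0.629 j [-0.1   0.52  2.21  0.    0.42  0.05]
[0, 0, 0.001, 0, 0, 0, 0.002, 0] 2
```

>>> servo_tool --series '[0,0,0.001,0,0,0,0.001,0,0,0,0.001,0,0,0,0,0]'

```text
time: 31.23
eef_pos: [0.4473, -0.0132, 0.215]
ee_rot: [[0.989, -0.146, 0.001], [-0.146, -0.989, -0.0], [0.001, -0.0, -1.0]]
ft_force: [0.6, -0.1, 0.7]
gripper_width: 0.627
```

>>> servo_tool --series '[0,0,0.001,0,0,0,0,0]'

```text
time: 31.4
eef_pos: [0.4472, -0.0132, 0.2148]
ee_rot: [[0.989, -0.147, 0.001], [-0.147, -0.989, -0.0], [0.001, -0.0, -1.0]]
ft_force: [-5.6, 1.0, 31.4]
gripper_width: 0.625
```

```bash
python3 plan.py .002 .4473,-.0125,.0602,-.147;python3 snap.py side s18 250,170,100,115,6
```

```text
now gp [ 0.4472 -0.0132  0.0601] yaw -0.1471 t 31.4 F [-5.6  1.  31.4] w 0.625 j [-0.1   0.52  2.21  0.    0.41  0.05]
[0, -0.001, 0, 0] 1
```

View pics/s18.png

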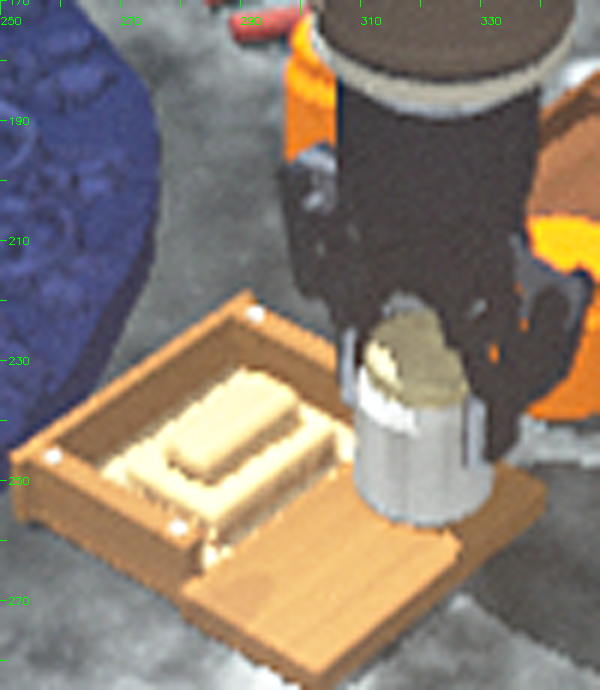

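>>> servo_tool --series '[0,0,0,0,0,0,0,0,0,0,0,0,0,0,0,0,0,0,0,0]' --fingers 1

```text
time: 31.87
eef_pos: [0.4471, -0.0132, 0.2136]
ee_rot: [[0.989, -0.147, -0.0], [-0.147, -0.989, 0.0], [-0.0, -0.0, -1.0]]
ft_force: [0.6, 0.0, -0.4]
gripper_width: 1.002
```

```bash
python3 plan.py .03 .4473,-.0128,.16,-.147 .4651,.3257,.16,-.147
```

```text
now gp [ 0.4471 -0.0132  0.0589] yaw -0.147 t 31.87 F [ 0.6  0.  -0.4] w 1.002 j [-0.1   0.53  2.21  0.    0.41  0.05]
[0, 0, -0.025, 0, 0, 0, -0.026, 0, 0, 0, -0.025, 0, 0, 0, -0.025, 0, -0.001, -0.015, 0, 0, -0.003, -0.031, 0, 0, -0.003, -0.031, 0, 0, -0.003, -0.03, 0, 0, -0.003, -0.031, 0, 0, -0.003, -0.031, 0, 0, -0.003, -0.031, 0, 0, -0.003, -0.03, 0, 0] 12
[-0.003, -0.031, 0, 0, -0.002, -0.031, 0, 0, -0.003, -0.03, 0, 0, -0.002, -0.016, 0, 0] 4
```

>>> servo_tool --series '[0,0,-0.008,0,0,0,-0.02,0,0,0,-0.026,0,0,0,-0.025,0,0,0,-0.022,0,-0.001,-0.015,0,0,-0.003,-0.031,0,0,-0.003,-0.031,0,0,-0.003,-0.03,0,0,-0.003,-0.031,0,0,-0.003,-0.031,0,0,-0.003,-0.031,0,0]'

```text
time: 32.87
eef_pos: [0.4572, 0.189, 0.3153]
ee_rot: [[0.989, -0.146, 0.0], [-0.146, -0.989, 0.0], [0.0, -0.0, -1.0]]
ft_force: [1.3, -1.2, 0.5]
gripper_width: 1.001
```

>>> servo_tool --series '[-0.003,-0.03,0,0,-0.003,-0.031,0,0,-0.002,-0.031,0,0,-0.003,-0.03,0,0,-0.002,-0.016,0,0,0,0,0,0,0,0,0,0,0,0,0,0]'

```text
time: 33.53
eef_pos: [0.4646, 0.3251, 0.3147]
ee_rot: [[0.989, -0.146, -0.001], [-0.146, -0.989, -0.001], [-0.001, 0.001, -1.0]]
ft_force: [-0.9, 0.6, -0.0]
gripper_width: 1.001
```

```bash
python3 plan.py .025 .4651,.3257,.0479,-.147; python3 snap.py top t19 220,190,100,90,7
```

```text
now gp [0.4646 0.3251 0.16  ] yaw -0.1469 t 33.53 F [-0.9  0.6 -0. ] w 1.001 j [ 0.56  0.47  1.88 -0.    0.79  0.7 ]
[0, 0, 0.014, 0, 0, 0, 0.028, 0, 0, 0, 0.028, 0, 0, -0.001, 0.028, 0, 0, 0, 0.014, 0] 5
```

View pics/t19.png

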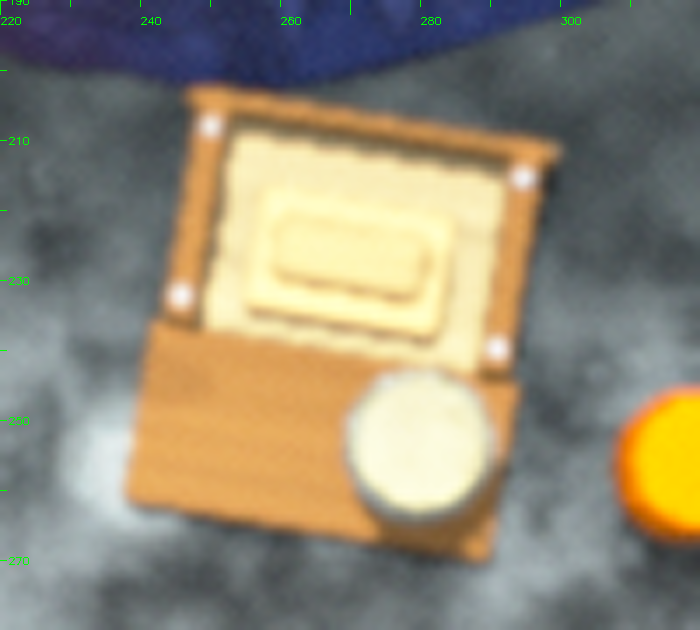

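>>> servo_tool --series '[0,0,0.01,0,0,0,0.024,0,0,0,0.028,0,0,-0.001,0.028,0,0,0,0.014,0,0,0,0.008,0,0,0,0,0,0,0,0,0]'

```text
time: 34.25
eef_pos: [0.4652, 0.3265, 0.2027]
ee_rot: [[0.989, -0.147, -0.0], [-0.147, -0.989, -0.0], [-0.0, 0.0, -1.0]]
ft_force: [-1.0, 0.0, 0.0]
gripper_width: 1.002
```

```bash
python3 plan.py .022 .4651,.3257,.0479,-.147
```

```text
now gp [0.4652 0.3265 0.048 ] yaw -0.1476 t 34.25 F [-1.  0.  0.] w 1.002 j [ 0.56  0.64  1.94 -0.    0.56  0.71]
[0, 0.001, 0, -0.001] 1
```

>>> servo_tool --series '[0,0.001,0,0,0,0,0,0,0,0,0,0,0,0,0,0,0,0,0,0,0,0,0,0,0,0,0,0]' --fingers 0

```text
time: 34.83
eef_pos: [0.4652, 0.326, 0.2042]
ee_rot: [[0.989, -0.146, 0.001], [-0.146, -0.989, 0.001], [0.001, -0.001, -1.0]]
ft_force: [-2.2, -2.0, 13.1]
gripper_width: 0.677
```

```bash
python3 plan.py .022 .4651,.3257,.132,-.147 .4597,.0585,.132,-.147
```

```text
now gp [0.4652 0.326  0.0495] yaw -0.147 t 34.83 F [-2.2 -2.  13.1] w 0.677 j [ 0.56  0.64  1.94 -0.    0.56  0.7 ]
[0, 0, -0.021, 0, 0, 0, -0.02, 0, 0, 0, -0.021, 0, 0, 0, -0.02, 0, 0.001, 0.011, 0, 0, 0.003, 0.022, 0, 0, 0.003, 0.022, 0, 0, 0.003, 0.022, 0, 0, 0.003, 0.023, 0, 0, 0.002, 0.022, 0, 0, 0.003, 0.022, 0, 0, 0.003, 0.022, 0, 0] 12
[0.003, 0.022, 0, 0, 0.003, 0.022, 0, 0, 0.003, 0.022, 0, 0, 0.002, 0.022, 0, 0, 0.002, 0.011, 0, 0] 5
```

>>> servo_tool --series '[0,0,-0.005,0,0,0,-0.012,0,0,0,-0.02,0,0,0,-0.02,0,0,0,-0.018,0,0,0,-0.007,0,0.001,0.011,0,0,0.003,0.022,0,0,0.003,0.022,0,0,0.003,0.022,0,0,0.003,0.023,0,0,0.002,0.022,0,0]'

```text
time: 35.83
eef_pos: [0.4613, 0.2013, 0.2842]
ee_rot: [[0.989, -0.146, -0.001], [-0.146, -0.989, -0.0], [-0.001, 0.001, -1.0]]
ft_force: [0.2, 0.3, -1.8]
gripper_width: 0.677
```

>>> servo_tool --series '[0.003,0.022,0,0,0.003,0.022,0,0,0.003,0.022,0,0,0.003,0.022,0,0,0.003,0.022,0,0,0.002,0.022,0,0,0.002,0.011,0,0,0,0,0,0,0,0,0,0,0,0,0,0]'

```text
time: 36.67
eef_pos: [0.4597, 0.0591, 0.2846]
ee_rot: [[0.989, -0.147, -0.0], [-0.147, -0.989, 0.0], [-0.0, -0.0, -1.0]]
ft_force: [0.4, 0.2, -2.7]
gripper_width: 0.681
```

```bash
python3 plan.py .015 .4595,.0585,.066,-.147
```

```text
now gp [0.4597 0.0591 0.1299] yaw -0.1472 t 36.67 F [ 0.4  0.2 -2.7] w 0.681 j [0.06 0.4  2.13 0.   0.61 0.21]
[0, 0, 0.008, 0, 0, 0, 0.016, 0, 0, 0, 0.016, 0, 0, 0.001, 0.016, 0, 0, 0, 0.008, 0] 5
```

>>> servo_tool --series '[0,0,0.008,0,0,0,0.016,0,0,0,0.016,0,0,0.001,0.015,0,0,0,0.006,0,0,0,0.003,0,0,0,0,0,0,0,0,0]'

```text
time: 37.33
eef_pos: [0.4597, 0.0581, 0.2209]
ee_rot: [[0.989, -0.146, 0.0], [-0.146, -0.989, 0.0], [0.0, -0.0, -1.0]]
ft_force: [-0.0, 0.5, -2.9]
gripper_width: 0.681
```

```bash
python3 plan.py .002 .4595,.0585,.0625,-.147; python3 snap.py side s20 250,170,100,115,6
```

```text
now gp [0.4597 0.0581 0.0662] yaw -0.1465 t 37.33 F [-0.   0.5 -2.9] w 0.681 j [0.06 0.52 2.17 0.   0.45 0.21]
[0, 0, 0.002, 0, 0, 0, 0.002, 0] 2
```

View pics/s20.png

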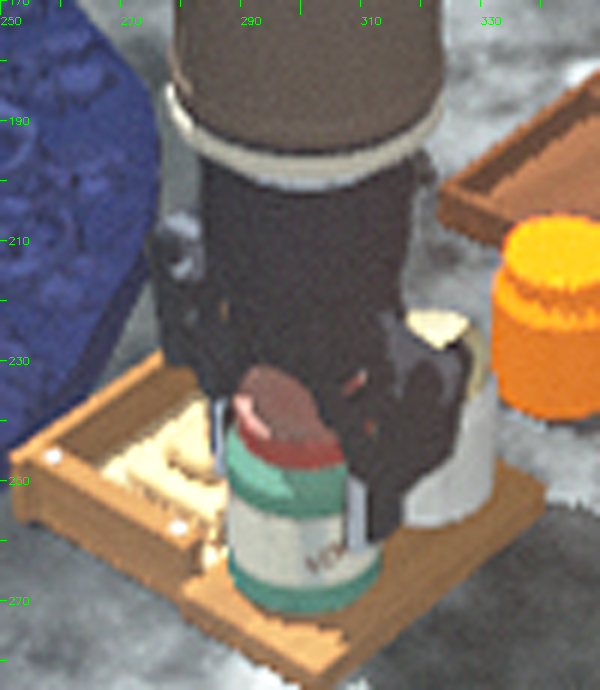

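>>> servo_tool --series '[0,0,0.001,0,0,0,0.001,0,0,0,0.001,0,0,0,0,0]'

```text
time: 37.72
eef_pos: [0.4596, 0.0578, 0.2178]
ee_rot: [[0.989, -0.147, 0.0], [-0.147, -0.989, 0.0], [0.0, -0.0, -1.0]]
ft_force: [0.4, 0.4, -2.2]
gripper_width: 0.675
```

>>> servo_tool --series '[0,-0.001,0.001,0,0,0,0,0]'

```text
time: 37.88
eef_pos: [0.4598, 0.0586, 0.2173]
ee_rot: [[0.989, -0.146, 0.0], [-0.146, -0.989, -0.0], [0.0, 0.0, -1.0]]
ft_force: [-3.0, -6.5, 14.7]
gripper_width: 0.684
```

Touching the ledge; release and retreat upward.

>>> servo_tool --series '[0,0,0,0,0,0,0,0,0,0,0,0,0,0,0,0,0,0,0,0]' --fingers 1

```text
time: 38.3
eef_pos: [0.4598, 0.0588, 0.2167]
ee_rot: [[0.989, -0.146, 0.0], [-0.146, -0.989, 0.0], [0.0, -0.0, -1.0]]
ft_force: [-0.5, -0.1, 0.0]
gripper_width: 0.996
```

>>> servo_tool --series '[0,0,-0.008,0,0,0,-0.02,0,0,0,-0.026,0,0,0,-0.026,0,0,0,-0.026,0,0,0.012,-0.022,0,0,0.03,-0.01,0,0,0.035,0,0,0,0.035,0,0,0,0.035,0,0,0,0.035,0,0,0,0.035,0,0]'

```text
time: 39.3
eef_pos: [0.4272, -0.1574, 0.3554]
ee_rot: [[0.989, -0.146, 0.0], [-0.146, -0.989, -0.0], [0.0, 0.0, -1.0]]
ft_force: [1.6, -1.0, -1.0]
gripper_width: 1.0
```

>>> servo_tool --series '[0,0.035,0,0,0,0.035,0,0,0,0.035,0,0,0,0.035,0,0,0,0.03,0,0,0,0.02,0,0,0,0,0,0,0,0,0,0]'

```text
time: 39.97
eef_pos: [0.3997, -0.3445, 0.3549]
ee_rot: [[0.989, -0.148, -0.0], [-0.148, -0.989, 0.0], [-0.0, -0.0, -1.0]]
ft_force: [-1.0, -0.1, -0.0]
gripper_width: 1.002
```

```bash
python3 snap.py side s21 200,140,210,150,3; python3 snap.py top t21 225,195,90,80,8
python3 - <<'E'
from h import *
a=pickle.load(open("top0.pkl","rb"))["color"];b=pickle.load(open("t21.pkl","rb"))["color"]
# lid shift by template match w/ phase correlation on lids
for n,(x,y,r) in dict(green=(251.7,247.9,11),white=(279,253.5,11)).items():
    for (img,l) in((a,"0"),(b,"1")):
        w=img[int(y)-16:int(y)+17,int(x)-16:int(x)+17].astype(float)
        R,G,B=w[...,0],w[...,1],w[...,2]
        m=(R-G>40)&(R-B>30)&(B>90) if n=="green" else (R>190)&(G>190)&(B>150)
        ys,xs=np.nonzero(m);print(n,l,m.sum(),xs.mean()+int(x)-16,ys.mean()+int(y)-16)
E
```

```text
green 0 375 251.38666666666666 248.57600000000002
green 1 368 251.30978260869563 247.9429347826087
white 0 358 279.7821229050279 251.08659217877096
white 1 402 279.4303482587065 249.4452736318408
```

View pics/s21.png

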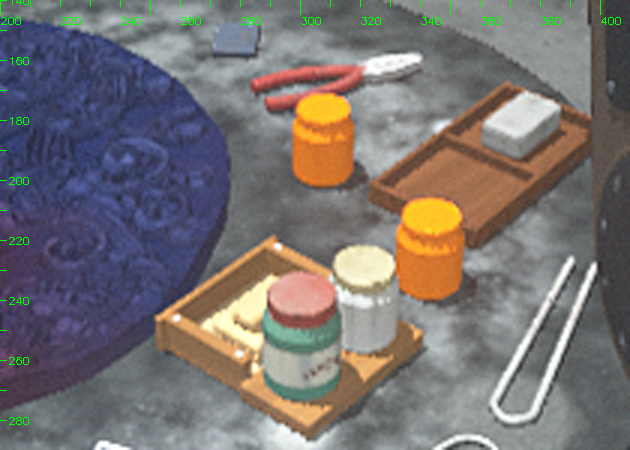

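View pics/t21.png

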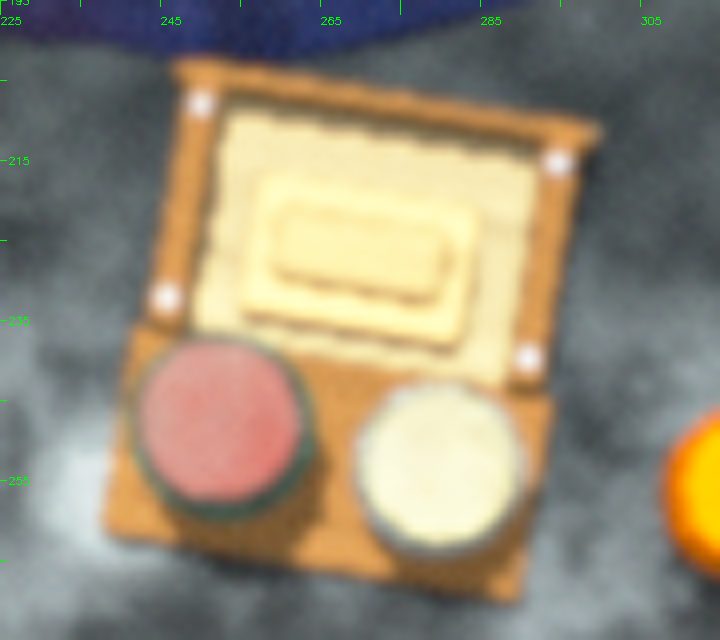

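```bash
cat > shift.py <<'E'
from h import *
import sys
def run(k0,k1,regs):
    a=pickle.load(open(k0,"rb"))["color"];b=pickle.load(open(k1,"rb"))["color"]
    for n,(x0,y0,x1,y1) in regs.items():
        A=cv2.resize(a[y0:y1,x0:x1],None,fx=8,fy=8,interpolation=cv2.INTER_CUBIC);B=cv2.resize(b[y0-4:y1+4,x0-4:x1+4],None,fx=8,fy=8,interpolation=cv2.INTER_CUBIC)
        r=cv2.matchTemplate(B,A,cv2.TM_CCOEFF_NORMED);_,v,_,p=cv2.minMaxLoc(r);print(n,round(v,3),(p[0]-32)/8,(p[1]-32)/8)
run("top0.pkl",sys.argv[1]+".pkl",dict(green=(241,238,262,259),white=(268,243,291,265),caddy=(290,205,305,245)))
if len(sys.argv)>2: run("side0.pkl",sys.argv[2]+".pkl",dict(greenlid=(288,229,314,251),greenbase=(287,252,316,275),whitelid=(310,221,334,240),whitebase=(317,245,334,260),caddy=(250,245,284,275)))
E
python3 shift.py t21 s21
```

```text
green 0.972 0.125 -0.625
white 0.988 0.5 -0.625
caddy 0.999 0.0 0.0
greenlid 0.96 -0.5 -0.375
greenbase 0.939 -0.5 -0.375
whitelid 0.973 -0.375 -0.5
whitebase 0.949 -0.375 -0.375
caddy 0.873 -0.125 0.125
```

Run:
```python
from cell import order,manip
s=manip.state();print(s["time"],abs(s["qvel"]).max());print(order.hand_in())
```

```text
40.0667 0.012732077426888939
the job is handed in; nothing more can be done
None
```

The job is done and handed in at about 40 s of the 138 s allowed. I stood both jars in the side tray and moved the pumice block to the empty bay. I then laid the sanding block flat, cork side down, in the caddy pocket and stood each jar back in its own place on the ledge.

**Final pictures:**
- The pumice lies in the bay and the sanding block sits square in the pocket.
- Both jars are upright, green on the left and white on the right.
- The orange jars and the pliers are where they were. The wax tin was not in the last picture; I never worked near it.

**Jar positions:** matching the first and last pictures, both jars stand about 2 mm from where they began. Both are roughly 1.6 mm towards the caddy's back, and the white one is also about 1.3 mm to the right. The jaws centred them when I first gripped them. I left it, because it is about the size of the camera calibration error.

**Forces:** the highest reading at the end of a move was about 32 N at the wrist, as the white jar touched down on the ledge.

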